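# Sterilise the tooth beakers and put them away in the niche

## Robot

A 6-joint arm with a two-finger parallel gripper is mounted at the origin on the work surface. World frame = base frame: x ahead of the robot, y to its left, z up, the work surface at z = 0. Lengths are in m, angles in degrees, forces in N, time in s.
With the tool pointing down it reaches from about 0.375 to 0.9 m from the base axis. Payload 3.1 kg.
Tool frame: the origin (TCP) lies at the centre of the arm's flange, where the gripper is bolted on; the fingertips stand 182 mm ahead of it and the grasp point (between the pads) lies 164 mm ahead of it; x points along the fingers, z is the direction in which the jaws open and shut, and the axes are right-handed (so a half turn about x gives the same grasp; the last joint's range is limited). The gripper opens to 87 mm and grips with 3 to 60 N. Pads are 19 mm wide; open, the fingers measure 117 mm over their backs; the gripper's body (75 mm by 190 mm) begins 51 mm behind the grasp point.
Start: joints at [64.658, 30.224, 82.088, -0, 67.689, -10.227], TCP at [0.163, 0.603, 0.405] pointing down, gripper open.
Joint ranges: [-176.69, 176.69], [-43.24, 126.21], [12.49, 139.97], [-82, 262], [0, 151.66], [-163.58, 163.58]. Speed limits (degrees/s): [159.86, 159.86, 180, 180, 180, 180].

## Interface

Orientations are given as a 3x3 rotation matrix whose columns are the frame's x, y, z axes.
In Python, from rig import bot gives the robot as it stands.
- The arm moves only by the shell command python3 -m crank 'ROWS' [OPENING]. ROWS is JSON, a list of rows, each an object with "offset": the shift along the tool's x, y, z in m, a list of three; "spin": the turn about the tool's x in rad. A call has 1 to 12 rows; each row shifts and turns the commanded pose from where the row before left it, along the tool's axes as they then stand; what a row does not reach is not made up. A row lasts 1/10 s, in which the tool goes at most 50 mm and 8.59 degrees, less where a joint would pass 70% of its speed; a pose out of reach is approached as far as the arm can. A call is refused whole if a number of a shift passes 0.05 or a number of a turn 0.15, either way. A call with a gripper value outside its range is refused whole. OPENING is the finger opening in m, from 0 to 0.087, set as the call begins (- or left out, the last holds). The fingers move at their own pace and stop on an object; the grip force is fixed at half the most. Time passes only in rows, so rows that do not move let the fingers close. It gives the time, the measured TCP pose, the force and the opening at its end, in the units of the state.
- bot.read_state(): the state, without advancing time (a new reading comes with each control period).
- bot.capture(name): name is "scene" or "top"; returns a dict with "pixels" (480x640x3 uint8, blue, green, red), "depth" (480x640 float32, m along the optical axis (not along the pixel's ray), 0 where there is no reading), "K" (3x3 intrinsics, pixels), "world_to_cam" (4x4, takes a point from world to camera coordinates). Camera axes: x right, y up, looking along -z (the intrinsics and any distortion apply to the point x, -y, -z); pixel columns grow to the right and rows downward; lengths in m; the calibration is good to about 2 mm. A picture is of the moment at which its call begins.
- bot.hand_in(): hands the job in, once; it reports no verdict.
Trained networks look in a picture, given as the dict that the camera call returned (one of the last four; its "shot" number tells which), for a name from the list of things; names that differ only in an ending like _2 or _b are one class to them, and where a whole thing is asked for, a point or a joint stands for the part that bears it (a point fixed in the world has none). Each returns a list of dicts, best first, with "p" (0 to 1); they miss things now and then, are a little off and sometimes report something else, mostly with a low value. They report only what shows in the picture. A call takes as long as a camera call. They do not tell look-alikes from the thing itself.
- bot.regions_of(label, picture): "region" (480x640 bool, what is visible of it) and "extent" ([centre column, centre row, width, height] in pixels, round what is visible of it).
The state is a dict: "time_s": time; "joint_positions": joint angles; "qvel": joint speeds; "tau": joint torques, N m; "position": TCP position; "tcp_rot": TCP orientation; "force": force on the tool from outside, world axes, zero at the start; "moment": the same for the moment, N m; "opening": opening from 0.0 (shut) to 1.0 (fully open).
Only numpy, scipy, OpenCV 4.12 (cv2) and the standard library are available. Lean on these libraries where they do the work, as an engineer would, in place of code of your own. Each camera call takes 0.05 s, during which the arm holds its last target.

## Task

Sterilise the used beakers standing on the cork mat, two or three of them, all in one go: stand them upright in the steriliser's pull-out tray, slide the loaded tray fully home under the hood, and press the spring plunger on top of the hood right down to its stop for a moment. Then pull the tray out, stand every beaker upright on the floor of the plywood niche, and push the empty tray fully home again. Leave the other things on the counter where they are.

Things in the scene. Friction and masses are not known exactly. Their poses are not given: they have to be found in the camera images.
- ceramic_cup: White ceramic straight-sided cup without handle, 56 mm outside diameter, 78 mm tall, open at the top, about 0.22 kg. Thick heavy base, centre of mass about 20 mm up. Stands on the table (on the cork mat) at the start, or is absent (None) in some starts. Origin at the centre of its underside, z up its axis. 
- steel_tumbler: Bare steel straight-sided tumbler, 54 mm diameter, 90 mm tall, about 0.20 kg. Thick heavy base, centre of mass about 20 mm up. Stands on the table (on the cork mat) at the start, or is absent (None) in some starts. Origin at the centre of its underside, z up its axis. 
- glass_beaker: Clear glass straight-sided beaker, 52 mm diameter, 84 mm tall, about 0.20 kg. Thick heavy base, centre of mass about 20 mm up. Stands on the table (on the cork mat) at the start, or is absent (None) in some starts. Origin at the centre of its underside, z up its axis. 
- mat: Thin cork mat (1.6 mm, 150 mm along its x, 230 mm along its y), fixed, flush with the table as far as contact goes; the used beakers stand on it in a row along its y, about 70 mm apart. Left or right of the steriliser. Origin at its centre on the table.
- niche: Open-topped plywood niche box, fixed, on the other side of the steriliser from the mat. Inside 140 mm (its x) by 210 mm (its y), walls 10 mm thick; floor 8 mm above the table. Wall heights above the table: rear (+x) 100 mm, front lip 36 mm, sides 55 mm. Takes three beakers in a row along y, about 67 mm apart. Origin at the centre of its underside.
- niche_floor (a point): Centre of the niche floor (upper face); axes as the niche.
- steriliser: White plastic beaker steriliser, fixed. Origin on the table right under the plunger; x points to its rear (away from the robot), y to its left. A rear column (x 55 to 100 mm) carries a hood: 250 mm wide in y, x -50 to 100 mm, 120 to 164 mm above the table, open at front and sides. Plunger timer on top of the hood; a shallow aluminium tray slides out of the front.
- tray (a joint): Slide of the tray in m: 0 = pushed fully home under the hood, 0.160 = pulled fully out to the front (against stops). It moves along the steriliser's x axis (out is -x), stays where it is left, about 1.5 N of friction. It may start anywhere in its travel.
- tray_floor (a point): Centre of the tray floor (upper face, 12 mm above the table); axes as the steriliser. Inside 85 mm (x) by 225 mm (y); walls 4 mm thick, 26 mm high above the floor. Right under the plunger with the tray home; pulled out, the tray is clear of the hood and is loaded from above. Takes three beakers in a row along y, 70 mm apart.
- tray_handle (a point): Middle of the tray's handle: a horizontal round steel bar 14 mm thick and 100 mm long in y, 90 mm in front of the tray centre, its axis 58 mm above the table, with free space under it and 43 mm between its axis and the tray's front wall. Moves with the tray.
- plunger (a joint): Travel of the spring plunger in m: 0 = up, 0.018 = at its stop, fully down. The spring takes about 3 N to start and 9 N at the stop; it springs up by itself when let go.
- plunger_top (a point): Centre of the upper face of the plunger's round steel head (50 mm diameter, 14 mm thick), 215 mm above the table when up. Moves with it.
- green_bottle: Bystander: dark green glass bottle with a black screw cap, 64 mm diameter, 190 mm tall. Origin at the centre of its underside.
- brush_stand: Bystander: white plastic shaving brush stand, foot 72 mm diameter, 132 mm tall. Origin at the centre of its underside.
- tweezers_case: Bystander: flat steel tweezers case, 28 x 110 x 18 mm. Origin at the centre of its underside.
- pill_organiser: Bystander: blue plastic pill organiser with seven flip lids, 40 x 170 x 24 mm. Origin at the centre of its underside.
- soap_dish: Bystander: white ceramic soap dish with a bar of soap, 85 x 120 x 32 mm. Origin at the centre of its underside.
- paste_carton: Bystander: plain toothpaste carton, 40 x 170 x 36 mm. Origin at the centre of its underside.
Things that resemble listed ones, but are neither listed nor needed, are in the scene too. What is shaped like the ceramic_cup but blue or green is not meant.

How it is judged (in metres and radians):
On the way, in this order (a step that is already met when the one before it is completed fails the run):
1. every beaker stands upright in the tray and the tray is fully home under the hood (within 10 mm) (x of ceramic_cup in the frame of tray_floor between -0.03 and 0.03 m and y of ceramic_cup in the frame of tray_floor between -0.1 and 0.1 m and z of ceramic_cup in the frame of tray_floor between -0.006 and 0.01 m and angle between each of ceramic_cup, steel_tumbler, glass_beaker's own z axis and vertical below 0.15 rad and x of steel_tumbler in the frame of tray_floor between -0.03 and 0.03 m and y of steel_tumbler in the frame of tray_floor between -0.1 and 0.1 m and z of steel_tumbler in the frame of tray_floor between -0.006 and 0.01 m and x of glass_beaker in the frame of tray_floor between -0.03 and 0.03 m and y of glass_beaker in the frame of tray_floor between -0.1 and 0.1 m and z of glass_beaker in the frame of tray_floor between -0.006 and 0.01 m and value of joint tray below 0.01 m), for 0.2 s.
2. the plunger is pressed down to its stop (within 2 mm) with the loaded tray home (all of step 1 and value of joint plunger above 0.016 m), for 0.15 s.
3. the tray is pulled out (by at least 120 mm) (value of joint tray above 0.12 m), for 0.1 s.
At the end, for the whole second after the job is handed in: Every beaker stands upright (within 0.15 rad) and still on the niche floor, the tray is home to within 10 mm, and the plunger is up again (x of ceramic_cup in the frame of niche_floor between -0.055 and 0.055 m and y of ceramic_cup in the frame of niche_floor between -0.09 and 0.09 m and z of ceramic_cup in the frame of niche_floor between -0.006 and 0.01 m and angle between each of ceramic_cup, steel_tumbler, glass_beaker's own z axis and vertical below 0.15 rad and linear speed of each of ceramic_cup, steel_tumbler, glass_beaker below 0.02 m/s and x of steel_tumbler in the frame of niche_floor between -0.055 and 0.055 m and y of steel_tumbler in the frame of niche_floor between -0.09 and 0.09 m and z of steel_tumbler in the frame of niche_floor between -0.006 and 0.01 m and x of glass_beaker in the frame of niche_floor between -0.055 and 0.055 m and y of glass_beaker in the frame of niche_floor between -0.09 and 0.09 m and z of glass_beaker in the frame of niche_floor between -0.006 and 0.01 m and value of joint tray below 0.01 m and value of joint plunger below 0.005 m); the robot touches nothing.
It fails at once if a bystander (bottle, brush stand, tweezers case, pill organiser, soap dish, carton) is moved by more than 30 mm or tipped over (distance of any of green_bottle, brush_stand, tweezers_case, pill_organiser, soap_dish, paste_carton from where it was at the start of the episode above 0.03 m or angle between any of green_bottle, brush_stand, tweezers_case, pill_organiser, soap_dish, paste_carton's own z axis and vertical above 0.5 rad).
Of ceramic_cup, steel_tumbler, glass_beaker only 2 to 3 are there at a start; the rules pass over those that are not, and their reading is None.
At some moment in a run one of ceramic_cup, steel_tumbler, glass_beaker may be knocked a few centimetres aside while the robot is not near it.
It also fails if it takes over 208 s, if anything falls off the work surface, if the arm or the gripper's body presses on something with over 40 N, if the wrist force passes 120 N, or if a joint passes its speed limit or range.

## Working session

There is one attempt and no reset: what is moved stays moved. The work goes in short steps, Python scripts to look and compute and a shell command to move; the robot and the scene stay as the last step left them, time stands still between calls to the robot, and variables do not carry over. Pictures are saved under pics/ and viewed, and the job is handed in when it is done.

```bash
ls; mkdir -p pics; python3 - <<'E'
from rig import bot
import cv2
s=bot.read_state();print(s)
for n in("scene","top"):
    p=bot.capture(n);cv2.imwrite(f"pics/{n}0.png",p["pixels"]);print(p["K"],p["world_to_cam"],p["shot"])
E
```

```text
pics
{'time_s': 0.0, 'joint_positions': array([ 6.46562646e+01,  3.02800996e+01,  8.21575437e+01,  4.30260185e-04,
        6.76863100e+01, -1.02287464e+01]), 'qvel': array([0.02857882, 0.02574385, 0.03707914, 0.01100709, 0.06838752,
       0.0861193 ]), 'tau': array([-1.27268930e-03, -4.40054584e+01, -1.76591974e+01,  6.34149997e-02,
        5.81604999e-02, -1.51387990e-04]), 'position': array([0.16281031, 0.6030673 , 0.4037526 ]), 'tcp_rot': array([[-9.32313818e-04, -9.65403520e-01,  2.60758843e-01],
       [-1.95220495e-03,  2.60760216e-01,  9.65401626e-01],
       [-9.99997660e-01,  3.91002572e-04, -2.12777589e-03]]), 'force': array([-0.41799978,  0.16086266,  0.4047176 ]), 'moment': array([ 0.01768928, -0.03546266,  0.01475894]), 'opening': 0.9956395759567785}
[[550.93262582   0.         314.05749011]
 [  0.         550.93262582 236.53771122]
 [  0.           0.           1.        ]] [[-0.02799899  0.99960086  0.00376406  0.03958851]
 [-0.83389058 -0.02543353  0.55134348  0.32755522]
 [ 0.55121915  0.01229825  0.83426986 -1.75021588]
 [ 0.          0.          0.          1.        ]] 1
[[507.13060518   0.         323.48924884]
 [  0.         507.13060518 233.85274543]
 [  0.           0.           1.        ]] [[ 0.02885967 -0.99958212 -0.00164342 -0.02660949]
 [ 0.9930309   0.02848251  0.11436071 -0.5180274 ]
 [-0.11426611 -0.00493238  0.99343793 -1.33213914]
 [ 0.          0.          0.          1.        ]] 2
```

View pics/scene0.png

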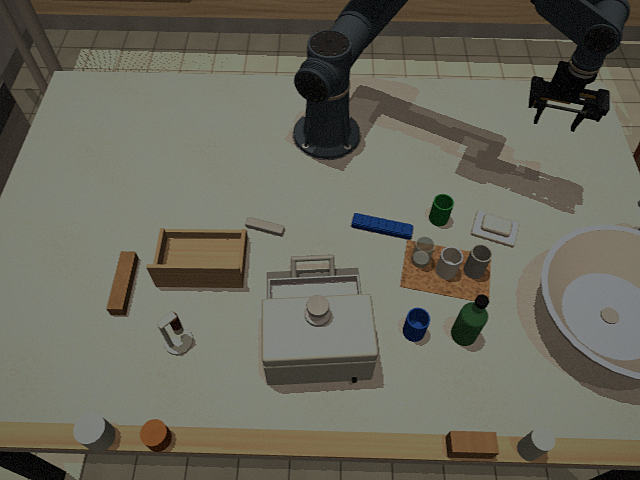

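View pics/top0.png

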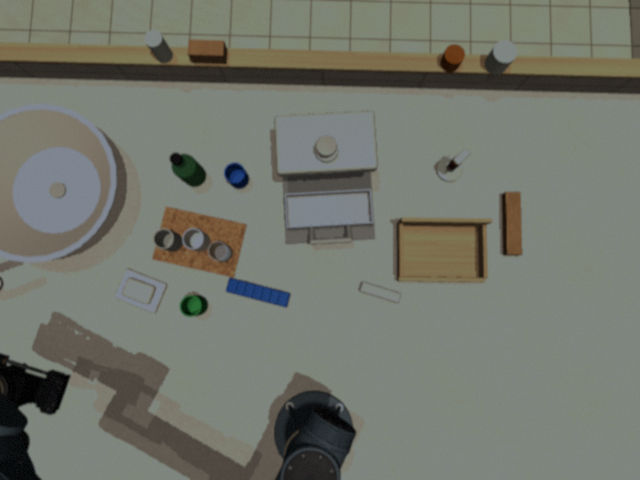

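The scene view shows three beakers on the mat: glass (424,250), ceramic (450,262) and steel (478,262). The steriliser is at (318,330), the tray is pulled out with its handle at (313,262), and the niche is at (200,258). In the top view, up is +x and left is +y. Next I'll measure positions.

```bash
cat > h.py <<'E'
from rig import bot
import numpy as np, cv2
def pts(p,mask=None):
    d=p["depth"];K=p["K"];W=np.linalg.inv(p["world_to_cam"])
    v,u=np.nonzero((d>0)&(mask if mask is not None else True))
    z=d[v,u];x=(u-K[0,2])/K[0,0]*z;y=(v-K[1,2])/K[1,1]*z
    P=np.stack([x,-y,-z,np.ones_like(z)],1)@W.T
    return P[:,:3],u,v
def proj(p,X):
    c=p["world_to_cam"]@np.append(X,1);K=p["K"]
    return K[0,0]*c[0]/-c[2]+K[0,2],K[1,1]*-c[1]/-c[2]+K[1,2]
def circ(P):
    A=np.c_[2*P[:,:2],np.ones(len(P))];b=(P[:,:2]**2).sum(1)
    s=np.linalg.lstsq(A,b,rcond=None)[0];return s[:2],np.sqrt(s[2]+s[:2]@s[:2])
def find(labels,cams=("top","scene")):
    for n in cams:
        p=bot.capture(n)
        for l in labels:
            for r in bot.regions_of(l,p)[:3]:
                if r["p"]<.2: continue
                P,_,_=pts(p,r["region"])
                if len(P)<5: print(n,l,round(r["p"],2),np.round(r["extent"]),"nodepth");continue
                zt=np.percentile(P[:,2],98);T=P[P[:,2]>zt-.012]
                c,R=circ(T)
                print(n,l,round(r["p"],2),np.round(r["extent"]),"med",np.round(np.median(P,0),3),"ztop",round(zt,3),"mid",np.round((np.percentile(T,2,axis=0)+np.percentile(T,98,axis=0))[:2]/2,3),"circ",np.round(c,3),round(R,3),"ext",np.round(np.percentile(P,2,axis=0),3),np.round(np.percentile(P,98,axis=0),3))
E
python3 - <<'E'
from h import *
find(["ceramic_cup","steel_tumbler","glass_beaker","mat","niche","plunger_top","tray_handle","tray_floor","steriliser","green_bottle","brush_stand","tweezers_case","pill_organiser","soap_dish","paste_carton"])
E
```

```text
top ceramic_cup 0.77 [194. 307.  28.  22.] med [0.319 0.329 0.039] ztop 0.081 mid [0.321 0.322] circ [0.32  0.322] 0.026 ext [0.296 0.295 0.011] [0.346 0.348 0.081]
top ceramic_cup 0.66 [197. 239.  29.  24.] med [0.493 0.33  0.037] ztop 0.081 mid [0.493 0.318] circ [0.491 0.323] 0.027 ext [0.465 0.299 0.004] [0.517 0.351 0.081]
top ceramic_cup 0.61 [236. 176.  25.  27.] med [0.673 0.23  0.039] ztop 0.081 mid [0.67  0.227] circ [0.67  0.227] 0.026 ext [0.642 0.2   0.002] [0.695 0.253 0.081]
top steel_tumbler 0.73 [167. 241.  30.  27.] med [0.49  0.406 0.053] ztop 0.093 mid [0.489 0.399] circ [0.489 0.399] 0.025 ext [0.464 0.373 0.012] [0.513 0.424 0.093]
top steel_tumbler 0.44 [453. 164.  31.  34.] med [ 0.707 -0.346  0.012] ztop 0.135 mid [ 0.715 -0.354] circ [ 0.715 -0.354] 0.015 ext [ 0.683 -0.386  0.001] [ 0.749 -0.321  0.135]
top steel_tumbler 0.35 [328. 144.  24.  17.] med [ 0.709 -0.013  0.215] ztop 0.22 mid [ 0.71  -0.013] circ [ 0.709 -0.013] 0.017 ext [ 0.688 -0.034  0.21 ] [0.732 0.009 0.22 ]
top glass_beaker 0.82 [221. 252.  29.  22.] med [0.464 0.265 0.039] ztop 0.087 mid
[... 6953 characters left out ...]
cene soap_dish 0.95 [498. 229.  48.  38.] med [0.367 0.472 0.017] ztop 0.036 mid [0.357 0.477] circ [0.357 0.476] 0.027 ext [0.306 0.418 0.001] [0.406 0.537 0.036]
scene soap_dish 0.35 [265. 228.  38.  22.] med [ 0.374 -0.165  0.017] ztop 0.023 mid [ 0.372 -0.166] circ [ 0.37  -0.166] 0.032 ext [ 0.35  -0.217  0.003] [ 0.394 -0.115  0.023]
scene soap_dish 0.33 [200. 256. 103.  58.] med [ 0.483 -0.327  0.02 ] ztop 0.101 mid [ 0.558 -0.322] circ [ 0.537 -0.323] 0.071 ext [ 0.403 -0.436  0.   ] [ 0.564 -0.211  0.101]
scene paste_carton 0.72 [124. 283.  31.  65.] med [ 0.574 -0.514  0.035] ztop 0.041 mid [ 0.566 -0.518] circ [ 0.567 -0.521] 0.051 ext [ 0.484 -0.538  0.007] [ 0.649 -0.498  0.041]
```

```bash
cat >> h.py <<'E'
def rect(P):
    (c,(a,b),t)=cv2.minAreaRect((P[:,:2]*1000).astype(np.float32)); 
    return np.round(c,1),round(a,1),round(b,1),round(t,2)
E
python3 - <<'E'
from h import *
for n in("top","scene"):
    p=bot.capture(n);P,u,v=pts(p)
    def box(x0,x1,y0,y1,z0,z1): 
        m=(P[:,0]>x0)&(P[:,0]<x1)&(P[:,1]>y0)&(P[:,1]<y1)&(P[:,2]>z0)&(P[:,2]<z1);return P[m]
    H=box(.6,.85,-.2,.2,.158,.172);print(n,"hood",rect(H),len(H))
    B=box(.45,.55,-.12,.06,.055,.075);print("bar",rect(B),len(B),B.mean(0)); 
    if len(B)>5: print(np.polyfit(B[:,1],B[:,0],1))
    T=box(.52,.68,-.16,.12,.030,.05);print("traywall",rect(T),len(T))
    N=box(.38,.6,-.46,-.18,.045,.062);print("niche side",rect(N),len(N))
    N=box(.38,.6,-.46,-.18,.09,.11);print("niche rear",rect(N),len(N),np.polyfit(N[:,1],N[:,0],1),N.mean(0))
    N=box(.38,.6,-.46,-.18,.03,.11);print("niche all",rect(N),len(N))
    N=box(.42,.54,-.41,-.23,.0,.015);print("niche floor z",np.median(N[:,2]))
    Q=bot.regions_of("plunger_top",p)[0]["region"];Q=pts(p,Q)[0];Q=Q[Q[:,2]>.2];print("pl",rect(Q),np.median(Q[:,2]))
E
```

```text
top hood (array([734.1, -10.2]), 149.9, 249.0, 4.85) 5246
bar (array([501.5, -30.4]), 20.2, 113.0, 5.97) 236 [ 0.49924707 -0.03041956  0.06291074]
[-0.08090774  0.49678589]
traywall (array([576. , -23.8]), 119.5, 233.1, 4.86) 497
niche side (array([ 486. , -326.3]), 147.4, 231.4, 0.86) 572
niche rear (array([ 556.9, -324.1]), 11.4, 229.9, 0.82) 401 [-0.01680326  0.55128812] [ 0.55669264 -0.32163481  0.09915882]
niche all (array([ 482.6, -326.2]), 160.2, 231.8, 0.86) 1639
niche floor z 0.007763748513504809
pl (array([709.3, -13. ]), 46.7, 45.6, 23.68) 0.2149616225127311
scene hood (array([735.8,  -9.7]), 150.6, 248.6, 4.63) 6385
bar (array([501.5, -29.8]), 23.4, 112.2, 5.31) 247 [ 0.50173236 -0.03071483  0.06265604]
[-0.08523953  0.49911424]
traywall (array([555.8, -24.4]), 80.5, 231.7, 4.7) 390
niche side (array([ 488.2, -326.4]), 154.3, 232.1, 1.24) 656
niche rear (array([ 556.9, -324.4]), 17.1, 229.9, 0.84) 522 [-0.01640108  0.55288422] [ 0.55821055 -0.32475539  0.09800757]
niche all (array([ 482.7, -326.3]), 166.7, 232.0, 1.08) 2347
niche floor z 0.007991258866064888
pl (array([710.6, -12.3]), 49.1, 48.3, 34.36) 0.21510512405247184
```

```bash
cat >> h.py <<'E'
PL=np.array([.710,-.012]);psi=np.deg2rad(4.75);xs=np.array([np.cos(psi),np.sin(psi)]);ys=np.array([-xs[1],xs[0]])
def tray(x,y,s=.160): return PL+(x-s)*xs+y*ys
def go(xy,gz,A,tip=False):
    """xy target of grasp point, gz height of grasp point; prints spin, and offsets to use after spin"""
    s=bot.read_state();R=s["tcp_rot"];a0=np.rad2deg(np.arctan2(R[1,2],R[0,2]))
    d=(A-a0+180)%360-180
    a=np.deg2rad(A);t=np.array([xy[0],xy[1],gz+.164+(.018 if tip else 0)])-s["position"]
    o=np.array([-t[2],-np.sin(a)*t[0]+np.cos(a)*t[1],np.cos(a)*t[0]+np.sin(a)*t[1]])
    print("t",s["time_s"],"pos",np.round(s["position"],4),"A",round(a0,2),"spin rad",round(-np.deg2rad(d),4),"tool offset",np.round(o,4),"rows",np.round(np.linalg.norm(o)/.05,1),"F",np.round(s["force"],1),"op",round(s["opening"],3))
E
python3 -m crank '[{"offset":[0,0,0],"spin":0.15},{"offset":[0,0,0],"spin":0.15},{"offset":[0,0,0],"spin":0.15},{"offset":[0,0,0],"spin":0.15},{"offset":[0,0,0],"spin":0.15},{"offset":[0,0,0],"spin":0.15},{"offset":[0,0,0],"spin":0.15},{"offset":[0,0,0],"spin":0.15},{"offset":[0,0,0],"spin":0.024}]' 0.04
python3 - <<'E'
from h import *
go(tray(-.09,0,.120),.058,4.75)
E
```

```text
time_s: 2.8
position: [0.1629, 0.6034, 0.4048]
tcp_rot: [[0.0, -0.082, 0.997], [0.0, 0.997, 0.082], [-1.0, 0.0, 0.0]]
force: [0.3, -0.1, -0.0]
opening: 0.464
t 2.8 pos [0.1629 0.6034 0.4048] A 4.7 spin rad -0.0009 tool offset [ 0.1828 -0.6586  0.2842] rows 14.8 F [ 0.3 -0.1 -0. ] op 0.464
```

```bash
python3 -m crank '[{"offset":[0,-0.045,0.0195],"spin":0},{"offset":[0,-0.045,0.0195],"spin":0},{"offset":[0,-0.045,0.0195],"spin":0},{"offset":[0,-0.045,0.0195],"spin":0},{"offset":[0,-0.045,0.0195],"spin":0},{"offset":[0,-0.045,0.0195],"spin":0},{"offset":[0,-0.045,0.0195],"spin":0},{"offset":[0,-0.045,0.0195],"spin":0},{"offset":[0,-0.045,0.0195],"spin":0},{"offset":[0,-0.045,0.0195],"spin":0},{"offset":[0,-0.045,0.0195],"spin":0},{"offset":[0,-0.045,0.0195],"spin":0}]'
python3 - <<'E'
from h import *
go(tray(-.09,0,.120),.058,4.75)
E
```

```text
time_s: 4.0
position: [0.4416, 0.0827, 0.4051]
tcp_rot: [[0.001, -0.085, 0.996], [0.0, 0.996, 0.085], [-1.0, 0.0, 0.001]]
force: [1.3, 0.4, -0.4]
opening: 0.459
t 4.0 pos [0.4416 0.0827 0.4051] A 4.89 spin rad 0.0025 tool offset [ 0.1831 -0.1166  0.0497] rows 4.5 F [ 1.3  0.4 -0.4] op 0.459
```

```bash
python3 -m crank '[{"offset":[0,-0.04,0.017],"spin":0},{"offset":[0,-0.04,0.017],"spin":0},{"offset":[0,-0.0386,0.0162],"spin":0},{"offset":[0.04,0,0],"spin":0},{"offset":[0.04,0,0],"spin":0},{"offset":[0.02,0,0],"spin":0},{"offset":[0,0,0],"spin":0}]'
python3 - <<'E'
from h import *
go(tray(-.09,0,.120),.058,4.75)
find(["tray_handle"],("scene",))
E
```

```text
time_s: 4.7
position: [0.4998, -0.0294, 0.3022]
tcp_rot: [[-0.006, -0.084, 0.996], [0.002, 0.996, 0.084], [-1.0, 0.002, -0.006]]
force: [-0.4, 0.1, 0.8]
opening: 0.462
t 4.7 pos [ 0.4998 -0.0294  0.3022] A 4.85 spin rad 0.0017 tool offset [ 0.0802 -0.      0.0009] rows 1.6 F [-0.4  0.1  0.8] op 0.462
scene tray_handle 0.77 [315. 278.  92.  44.] med [ 0.554 -0.024  0.014] ztop 0.069 mid [ 0.592 -0.005] circ [ 0.585 -0.016] 0.096 ext [ 0.502 -0.135  0.004] [0.596 0.088 0.069]
```

```bash
python3 -m crank '[{"offset":[0.03,0,0],"spin":0},{"offset":[0.03,0,0],"spin":0},{"offset":[0.02,0,0],"spin":0},{"offset":[0,0,0],"spin":0}]'
python3 -m crank '[{"offset":[0,0,0],"spin":0},{"offset":[0,0,0],"spin":0},{"offset":[0,0,0],"spin":0},{"offset":[0,0,0],"spin":0}]' 0.005
python3 - <<'E'
from h import *
go(tray(-.09,0,.160),.058,4.75)
E
```

```text
time_s: 5.2
position: [0.5009, -0.0293, 0.2243]
tcp_rot: [[-0.001, -0.084, 0.996], [0.0, 0.996, 0.084], [-1.0, 0.0, -0.001]]
force: [-0.3, -0.2, 0.5]
opening: 0.463
time_s: 5.6
position: [0.5006, -0.0294, 0.2258]
tcp_rot: [[0.0, -0.083, 0.997], [-0.0, 0.997, 0.083], [-1.0, -0.0, 0.0]]
force: [-2.6, -1.1, 1.4]
opening: 0.179
t 5.6 pos [ 0.5006 -0.0294  0.2258] A 4.78 spin rad 0.0006 tool offset [ 0.0038  0.     -0.0399] rows 0.8 F [-2.6 -1.1  1.4] op 0.179
```

```bash
python3 -m crank '[{"offset":[0,0,-0.012],"spin":0},{"offset":[0,0,-0.012],"spin":0},{"offset":[0,0,-0.01],"spin":0},{"offset":[0,0,-0.004],"spin":0},{"offset":[0,0,-0.004],"spin":0},{"offset":[0,0,0],"spin":0},{"offset":[0,0,0],"spin":0}]'
python3 - <<'E'
from h import *
go(tray(-.09,0,.160),.058,4.75)
E
```

```text
time_s: 6.3
position: [0.4588, -0.0332, 0.2257]
tcp_rot: [[0.003, -0.083, 0.997], [-0.001, 0.997, 0.083], [-1.0, -0.001, 0.003]]
force: [1.8, 0.3, 6.7]
opening: 0.15
t 6.3 pos [ 0.4588 -0.0332  0.2257] A 4.75 spin rad 0.0 tool offset [0.0037 0.0003 0.0021] rows 0.1 F [1.8 0.3 6.7] op 0.15
```

```bash
python3 -m crank '[{"offset":[0,0,-0.003],"spin":0},{"offset":[0,0,-0.003],"spin":0},{"offset":[0,0,0],"spin":0}]'
python3 - <<'E'
from h import *
go(tray(-.09,0,.160),.058,4.75)
E
```

```text
time_s: 6.6
position: [0.4566, -0.0332, 0.2257]
tcp_rot: [[0.015, -0.08, 0.997], [-0.002, 0.997, 0.08], [-1.0, -0.003, 0.015]]
force: [13.3, 12.3, -1.5]
opening: 0.152
t 6.6 pos [ 0.4566 -0.0332  0.2257] A 4.58 spin rad -0.003 tool offset [0.0037 0.0002 0.0043] rows 0.1 F [13.3 12.3 -1.5] op 0.152
```

```bash
python3 -m crank '[{"offset":[0,0,0.005],"spin":0},{"offset":[0,0,0],"spin":0},{"offset":[0,0,0],"spin":0}]' 0.035
python3 -m crank '[{"offset":[-0.03,0,0],"spin":0},{"offset":[-0.045,0,0],"spin":0},{"offset":[-0.04,0,0],"spin":0},{"offset":[0,0,0],"spin":0}]' 0.087
python3 - <<'E'
from h import *
find(["glass_beaker","ceramic_cup","steel_tumbler","tray_handle"])
go((.4625,.2595),.058,4.75)
E
```

```text
time_s: 6.9
position: [0.4568, -0.0329, 0.2246]
tcp_rot: [[-0.002, -0.083, 0.997], [0.0, 0.997, 0.083], [-1.0, 0.001, -0.002]]
force: [-0.1, -0.3, 0.1]
opening: 0.338
time_s: 7.3
position: [0.4584, -0.0334, 0.3436]
tcp_rot: [[0.008, -0.083, 0.997], [-0.003, 0.997, 0.083], [-1.0, -0.004, 0.008]]
force: [0.4, -1.0, 0.0]
opening: 0.681
top glass_beaker 0.81 [220. 254.  24.  21.] med [0.463 0.264 0.04 ] ztop 0.086 mid [0.462 0.258] circ [0.462 0.259] 0.024 ext [0.439 0.234 0.012] [0.484 0.282 0.086]
top ceramic_cup 0.92 [196. 305.  24.  17.] med [0.327 0.325 0.031] ztop 0.08 mid [0.328 0.322] circ [0.32  0.322] 0.026 ext [0.307 0.295 0.009] [0.346 0.348 0.08 ]
top ceramic_cup 0.91 [235. 175.  27.  25.] med [0.671 0.23  0.039] ztop 0.081 mid [0.67  0.228] circ [0.67  0.227] 0.026 ext [0.643 0.2   0.002] [0.695 0.252 0.081]
top ceramic_cup 0.56 [196. 241.  29.  22.] med [0.494 0.332 0.039] ztop 0.081 mid [0.492 0.326] circ [0.492 0.326] 0.026 ext [0.466 0.299 0.009] [0.517 0.352 0.081]
top steel_tumbler 0.61 [168. 240.  31.  29.] med [0.491 0.405 0.049] ztop 0.094 mid [0.489 0.399] circ [0
[... 675 characters left out ...]
21 0.323] 0.026 ext [0.294 0.296 0.001] [0.35  0.348 0.08 ]
scene ceramic_cup 0.56 [416. 324.  25.  35.] med [0.671 0.228 0.046] ztop 0.08 mid [0.67  0.227] circ [0.671 0.228] 0.026 ext [0.644 0.201 0.002] [0.698 0.252 0.08 ]
scene steel_tumbler 0.89 [479. 260.  29.  33.] med [0.499 0.397 0.062] ztop 0.093 mid [0.49  0.399] circ [0.49 0.4 ] 0.025 ext [0.464 0.373 0.007] [0.517 0.424 0.093]
scene tray_handle 0.65 [315. 272.  91.  56.] med [ 0.532 -0.028  0.014] ztop 0.065 mid [ 0.468 -0.032] circ [ 0.573 -0.023] 0.115 ext [ 0.461 -0.137  0.007] [0.599 0.086 0.065]
t 7.8 pos [ 0.4577 -0.0329  0.3388] A 4.75 spin rad 0.0001 tool offset [0.1168 0.291  0.029 ] rows 6.3 F [ 0.1 -0.4  0.1] op 0.991
```

```bash
python3 -m crank '[{"offset":[0,0.0485,0.0048],"spin":0},{"offset":[0,0.0485,0.0048],"spin":0},{"offset":[0,0.0485,0.0048],"spin":0},{"offset":[0,0.0485,0.0048],"spin":0},{"offset":[0,0.0485,0.0048],"spin":0},{"offset":[0,0.0485,0.005],"spin":0},{"offset":[0,0,0],"spin":0},{"offset":[0,0,0],"spin":0}]'
python3 - <<'E'
from h import *
go((.4625,.2595),.058,4.75)
E
```

```text
time_s: 8.6
position: [0.4621, 0.2605, 0.3391]
tcp_rot: [[-0.001, -0.086, 0.996], [-0.001, 0.996, 0.086], [-1.0, -0.001, -0.001]]
force: [-0.0, -1.0, -0.1]
opening: 1.006
t 8.6 pos [0.4621 0.2605 0.3391] A 4.94 spin rad 0.0034 tool offset [ 0.1171 -0.001   0.0003] rows 2.3 F [-0.  -1.  -0.1] op 1.006
```

```bash
python3 -m crank '[{"offset":[0.04,0,0],"spin":0},{"offset":[0.04,0,0],"spin":0},{"offset":[0.025,0,0],"spin":0},{"offset":[0.012,0,0],"spin":0},{"offset":[0,0,0],"spin":0},{"offset":[0,0,0],"spin":0}]'
python3 -m crank '[{"offset":[0,0,0],"spin":0},{"offset":[0,0,0],"spin":0},{"offset":[0,0,0],"spin":0},{"offset":[0,0,0],"spin":0},{"offset":[0,0,0],"spin":0}]' 0.03
python3 -m crank '[{"offset":[-0.02,0,0],"spin":0},{"offset":[-0.035,0,0],"spin":0},{"offset":[-0.035,0,0],"spin":0},{"offset":[-0.03,0,0],"spin":0},{"offset":[0,0,0],"spin":0}]'
python3 - <<'E'
from h import *
go(tray(0,-.07),.074,4.75)
E
```

```text
time_s: 9.2
position: [0.4633, 0.2588, 0.2234]
tcp_rot: [[0.001, -0.082, 0.997], [0.0, 0.997, 0.082], [-1.0, 0.0, 0.001]]
force: [0.4, 0.4, 0.0]
opening: 1.004
time_s: 9.7
position: [0.4627, 0.2595, 0.2231]
tcp_rot: [[0.0, -0.083, 0.997], [0.0, 0.997, 0.083], [-1.0, 0.0, 0.0]]
force: [-1.6, -0.3, 2.3]
opening: 0.632
time_s: 10.2
position: [0.4637, 0.26, 0.3464]
tcp_rot: [[0.008, -0.083, 0.996], [0.003, 0.997, 0.083], [-1.0, 0.002, 0.008]]
force: [1.7, 0.7, -1.8]
opening: 0.588
t 10.2 pos [0.4637 0.26   0.3464] A 4.78 spin rad 0.0005 tool offset [ 0.1084 -0.3614  0.0629] rows 7.7 F [ 1.7  0.7 -1.8] op 0.588
```

```bash
python3 -m crank '[{"offset":[0,-0.0402,0.007],"spin":0},{"offset":[0,-0.0402,0.007],"spin":0},{"offset":[0,-0.0402,0.007],"spin":0},{"offset":[0,-0.0402,0.007],"spin":0},{"offset":[0,-0.0402,0.007],"spin":0},{"offset":[0,-0.0402,0.007],"spin":0},{"offset":[0,-0.0402,0.007],"spin":0},{"offset":[0,-0.0402,0.007],"spin":0},{"offset":[0,-0.0402,0.007],"spin":0},{"offset":[0,0,0],"spin":0},{"offset":[0,0,0],"spin":0}]'
python3 - <<'E'
from h import *
go(tray(0,-.07),.073,4.75)
p=bot.capture("top");P,u,v=pts(p)
m=(P[:,0]>.48)&(P[:,0]<.64)&(P[:,1]>-.16)&(P[:,1]<.12)&(P[:,2]>.03)&(P[:,2]<.046);print(rect(P[m]))
cv2.imwrite("pics/t1.png",cv2.resize(p["pixels"][100:300,230:430],(800,800)))
E
```

```text
time_s: 11.3
position: [0.5549, -0.0967, 0.3409]
tcp_rot: [[-0.003, -0.08, 0.997], [0.002, 0.997, 0.08], [-1.0, 0.002, -0.003]]
force: [-0.7, 0.8, -1.9]
opening: 0.591
t 11.3 pos [ 0.5549 -0.0967  0.3409] A 4.62 spin rad -0.0023 tool offset [0.1039 0.0016 0.0016] rows 2.1 F [-0.7  0.8 -1.9] op 0.591
(array([538.7,   7.4]), 112.2, 164.6, 4.92)
```

View pics/t1.png

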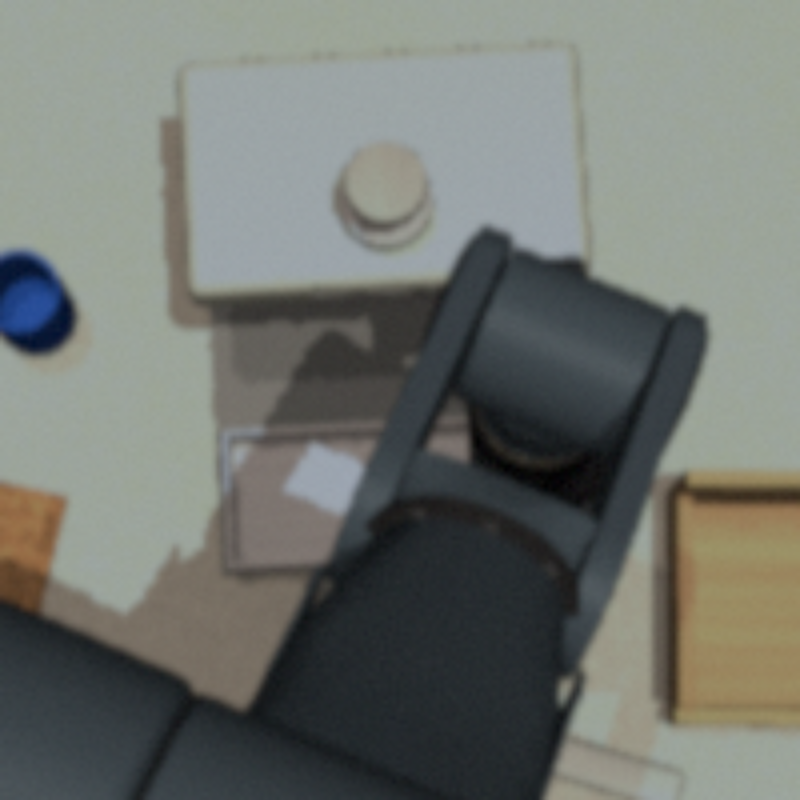

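The top view shows the tray empty, with its left wall at (225,500) in the zoomed crop. The wrist is above the right slot and nothing is in the way.

```bash
python3 -m crank '[{"offset":[0.035,0.0005,0.0005],"spin":0},{"offset":[0.035,0.0005,0.0005],"spin":0},{"offset":[0.02,0.0005,0.0005],"spin":0},{"offset":[0.012,0,0],"spin":0},{"offset":[0,0,0],"spin":0},{"offset":[0,0,0],"spin":0}]'
python3 - <<'E'
from h import *
go(tray(0,-.07),.073,4.75)
E
```

```text
time_s: 11.95
position: [0.5567, -0.0933, 0.2408]
tcp_rot: [[-0.0, -0.084, 0.996], [0.0, 0.996, 0.084], [-1.0, 0.0, -0.0]]
force: [-0.7, 0.8, -2.1]
opening: 0.589
t 11.95 pos [ 0.5567 -0.0933  0.2408] A 4.84 spin rad 0.0016 tool offset [ 0.0038 -0.0017 -0.0005] rows 0.1 F [-0.7  0.8 -2.1] op 0.589
```

```bash
python3 -m crank '[{"offset":[0.003,-0.001,0],"spin":0},{"offset":[0.0025,0,0],"spin":0},{"offset":[0,0,0],"spin":0},{"offset":[0,0,0],"spin":0}]'
```

```text
time_s: 12.35
position: [0.5577, -0.0948, 0.2384]
tcp_rot: [[0.004, -0.083, 0.997], [-0.0, 0.997, 0.083], [-1.0, -0.001, 0.004]]
force: [-1.3, 3.6, 15.1]
opening: 0.59
```

```bash
python3 -m crank '[{"offset":[0,0,0],"spin":0},{"offset":[0,0,0],"spin":0},{"offset":[0,0,0],"spin":0}]' 0.08
python3 -m crank '[{"offset":[-0.03,0,0],"spin":0},{"offset":[-0.04,0,0],"spin":0},{"offset":[-0.035,0,0],"spin":0}]' 0.087
python3 - <<'E'
from h import *
go((.493,.326),.058,4.75)
E
```

```text
time_s: 12.65
position: [0.5569, -0.0953, 0.2354]
tcp_rot: [[0.0, -0.083, 0.997], [-0.0, 0.997, 0.083], [-1.0, -0.0, 0.0]]
force: [0.0, 0.5, -0.0]
opening: 0.779
time_s: 12.95
position: [0.5568, -0.0954, 0.3409]
tcp_rot: [[-0.001, -0.083, 0.997], [0.0, 0.997, 0.083], [-1.0, 0.0, -0.001]]
force: [1.5, -0.4, -0.5]
opening: 0.981
t 12.95 pos [ 0.5568 -0.0954  0.3409] A 4.74 spin rad -0.0001 tool offset [ 0.1189  0.4252 -0.0287] rows 8.8 F [ 1.5 -0.4 -0.5] op 0.981
```

```bash
python3 -m crank '[{"offset":[0,0.0425,-0.0029],"spin":0},{"offset":[0,0.0425,-0.0029],"spin":0},{"offset":[0,0.0425,-0.0029],"spin":0},{"offset":[0,0.0425,-0.0029],"spin":0},{"offset":[0,0.0425,-0.0029],"spin":0},{"offset":[0,0.0425,-0.0029],"spin":0},{"offset":[0,0.0425,-0.0029],"spin":0},{"offset":[0,0.0425,-0.0029],"spin":0},{"offset":[0,0.0425,-0.0029],"spin":0},{"offset":[0,0.0425,-0.0029],"spin":0},{"offset":[0,0,0],"spin":0},{"offset":[0,0,0],"spin":0}]'
python3 - <<'E'
from h import *
find(["glass_beaker","ceramic_cup","steel_tumbler"],("scene",))
go((.493,.326),.058,4.75)
E
```

```text
time_s: 14.15
position: [0.4922, 0.3266, 0.3397]
tcp_rot: [[-0.001, -0.085, 0.996], [-0.001, 0.996, 0.085], [-1.0, -0.001, -0.001]]
force: [-0.2, -0.2, -0.6]
opening: 1.001
scene glass_beaker 0.72 [196. 255. 102.  55.] med [ 0.482 -0.328  0.022] ztop 0.101 mid [ 0.557 -0.324] circ [ 0.5   -0.325] 0.089 ext [ 0.405 -0.436  0.002] [ 0.564 -0.211  0.101]
scene glass_beaker 0.62 [287. 280.  20.  34.] med [ 0.571 -0.093  0.067] ztop 0.099 mid [ 0.56  -0.092] circ [ 0.561 -0.093] 0.024 ext [ 0.536 -0.116  0.02 ] [ 0.586 -0.069  0.099]
scene ceramic_cup 0.96 [440. 212.  23.  30.] med [0.338 0.318 0.045] ztop 0.08 mid [0.322 0.316] circ [0.345 0.303] 0.033 ext [0.293 0.296 0.004] [0.349 0.345 0.08 ]
scene ceramic_cup 0.83 [415. 325.  28.  36.] med [0.673 0.228 0.046] ztop 0.081 mid [0.671 0.227] circ [0.671 0.227] 0.026 ext [0.644 0.201 0.002] [0.698 0.252 0.081]
scene ceramic_cup 0.81 [450. 265.  31.  31.] med [0.504 0.324 0.047] ztop 0.08 mid [0.495 0.325] circ [0.495 0.326] 0.026 ext [0.467 0.299 0.006] [0.521 0.351 0.08 ]
scene steel_tumbler 0.9 [479. 265.  26.  22.] med [0.507 0.394 0.052] ztop 0.092 mid [0.503 0.399] circ [0.503 0.396] 0.021 ext [0.467 0.373 0.008] [0.518 0.424 0.092]
scene steel_tumbler 0.36 [315. 272.  88.  55.] med [ 0.532 -0.006  0.014] ztop 0.066 mid [ 0.56  -0.034] circ [ 0.574 -0.022] 0.114 ext [ 0.459 -0.138  0.006] [0.6   0.088 0.066]
t 14.35 pos [0.4931 0.3245 0.3401] A 4.65 spin rad -0.0018 tool offset [ 0.1181  0.0015 -0.    ] rows 2.4 F [ 0.5 -0.2  0.3] op 0.998
```

```bash
python3 -m crank '[{"offset":[0.04,0.001,0],"spin":0},{"offset":[0.04,0,0],"spin":0},{"offset":[0.025,0,0],"spin":0},{"offset":[0.013,0,0],"spin":0},{"offset":[0,0,0],"spin":0},{"offset":[0,0,0],"spin":0}]'
python3 -m crank '[{"offset":[0,0,0],"spin":0},{"offset":[0,0,0],"spin":0},{"offset":[0,0,0],"spin":0},{"offset":[0,0,0],"spin":0},{"offset":[0,0,0],"spin":0}]' 0.03
python3 -m crank '[{"offset":[-0.02,0,0],"spin":0},{"offset":[-0.035,0,0],"spin":0},{"offset":[-0.035,0,0],"spin":0},{"offset":[-0.03,0,0],"spin":0},{"offset":[0,0,0],"spin":0}]'
python3 - <<'E'
from h import *
go(tray(0,0),.074,4.75)
E
```

```text
time_s: 14.95
position: [0.4934, 0.3265, 0.223]
tcp_rot: [[0.001, -0.082, 0.997], [0.001, 0.997, 0.082], [-1.0, 0.0, 0.001]]
force: [-0.1, 0.6, -0.0]
opening: 1.0
time_s: 15.45
position: [0.4922, 0.3269, 0.2226]
tcp_rot: [[-0.002, -0.083, 0.997], [-0.0, 0.997, 0.083], [-1.0, -0.0, -0.002]]
force: [-0.7, -0.4, 4.0]
opening: 0.637
time_s: 15.95
position: [0.4938, 0.3275, 0.3462]
tcp_rot: [[0.008, -0.083, 0.997], [0.004, 0.997, 0.083], [-1.0, 0.003, 0.009]]
force: [0.8, 0.3, -3.3]
opening: 0.638
t 15.95 pos [0.4938 0.3275 0.3462] A 4.77 spin rad 0.0003 tool offset [ 0.1082 -0.3562  0.0273] rows 7.5 F [ 0.8  0.3 -3.3] op 0.638
```

```bash
python3 -m crank '[{"offset":[0,-0.0396,0.003],"spin":0},{"offset":[0,-0.0396,0.003],"spin":0},{"offset":[0,-0.0396,0.003],"spin":0},{"offset":[0,-0.0396,0.003],"spin":0},{"offset":[0,-0.0396,0.003],"spin":0},{"offset":[0,-0.0396,0.003],"spin":0},{"offset":[0,-0.0396,0.003],"spin":0},{"offset":[0,-0.0396,0.003],"spin":0},{"offset":[0,-0.0396,0.003],"spin":0},{"offset":[0,0,0],"spin":0},{"offset":[0,0,0],"spin":0}]'
python3 -m crank '[{"offset":[0.035,0,0],"spin":0},{"offset":[0.035,0,0],"spin":0},{"offset":[0.02,0,0],"spin":0},{"offset":[0.01,0,0],"spin":0},{"offset":[0,0,0],"spin":0},{"offset":[0,0,0],"spin":0}]'
python3 - <<'E'
from h import *
go(tray(0,0),.073,4.75)
E
```

```text
time_s: 17.05
position: [0.5486, -0.027, 0.3405]
tcp_rot: [[-0.003, -0.08, 0.997], [0.001, 0.997, 0.08], [-1.0, 0.002, -0.003]]
force: [-0.2, -0.2, -2.7]
opening: 0.636
time_s: 17.65
position: [0.5494, -0.0255, 0.2426]
tcp_rot: [[0.001, -0.084, 0.996], [-0.0, 0.996, 0.084], [-1.0, -0.0, 0.001]]
force: [0.3, 0.4, -3.4]
opening: 0.638
t 17.65 pos [ 0.5494 -0.0255  0.2426] A 4.81 spin rad 0.001 tool offset [0.0056 0.0001 0.0012] rows 0.1 F [ 0.3  0.4 -3.4] op 0.638
```

```bash
python3 -m crank '[{"offset":[0.004,0,0.001],"spin":0},{"offset":[0.003,0,0],"spin":0},{"offset":[0,0,0],"spin":0},{"offset":[0,0,0],"spin":0}]'
```

```text
time_s: 18.05
position: [0.5502, -0.0261, 0.2355]
tcp_rot: [[0.0, -0.083, 0.997], [-0.0, 0.997, 0.083], [-1.0, -0.0, 0.0]]
force: [0.7, -0.6, -3.3]
opening: 0.634
```

```bash
python3 -m crank '[{"offset":[0.0015,0,0],"spin":0},{"offset":[0.0005,0,0],"spin":0},{"offset":[0,0,0],"spin":0}]'
python3 -m crank '[{"offset":[0,0,0],"spin":0},{"offset":[0,0,0],"spin":0},{"offset":[0,0,0],"spin":0}]' 0.08
python3 -m crank '[{"offset":[-0.03,0,0],"spin":0},{"offset":[-0.04,0,0],"spin":0},{"offset":[-0.035,0,0],"spin":0}]' 0.087
python3 - <<'E'
from h import *
go((.4895,.3995),.062,4.75)
E
```

```text
time_s: 18.35
position: [0.5504, -0.0262, 0.2346]
tcp_rot: [[0.001, -0.083, 0.997], [-0.0, 0.997, 0.083], [-1.0, -0.001, 0.001]]
force: [-0.9, -0.4, 5.7]
opening: 0.637
time_s: 18.65
position: [0.5502, -0.026, 0.2334]
tcp_rot: [[0.0, -0.083, 0.997], [-0.0, 0.997, 0.083], [-1.0, -0.0, 0.0]]
force: [-0.0, -0.6, 0.6]
opening: 0.826
time_s: 18.95
position: [0.5501, -0.026, 0.3392]
tcp_rot: [[-0.001, -0.083, 0.997], [0.0, 0.997, 0.083], [-1.0, 0.0, -0.001]]
force: [0.3, 0.4, 0.6]
opening: 0.988
t 18.95 pos [ 0.5501 -0.026   0.3392] A 4.75 spin rad 0.0 tool offset [ 0.1132  0.4291 -0.0252] rows 8.9 F [0.3 0.4 0.6] op 0.988
```

```bash
python3 -m crank '[{"offset":[0,0.0429,-0.0025],"spin":0},{"offset":[0,0.0429,-0.0025],"spin":0},{"offset":[0,0.0429,-0.0025],"spin":0},{"offset":[0,0.0429,-0.0025],"spin":0},{"offset":[0,0.0429,-0.0025],"spin":0},{"offset":[0,0.0429,-0.0025],"spin":0},{"offset":[0,0.0429,-0.0025],"spin":0},{"offset":[0,0.0429,-0.0025],"spin":0},{"offset":[0,0.0429,-0.0025],"spin":0},{"offset":[0,0.0429,-0.0025],"spin":0},{"offset":[0,0,0],"spin":0},{"offset":[0,0,0],"spin":0}]'
python3 - <<'E'
from h import *
find(["glass_beaker","ceramic_cup","steel_tumbler"],("scene",))
go((.4895,.3995),.062,4.75)
E
```

```text
time_s: 20.15
position: [0.489, 0.4003, 0.3377]
tcp_rot: [[-0.001, -0.085, 0.996], [-0.001, 0.996, 0.085], [-1.0, -0.001, -0.001]]
force: [0.9, -0.6, 0.4]
opening: 1.001
scene glass_beaker 0.67 [286. 279.  20.  34.] med [ 0.571 -0.093  0.067] ztop 0.098 mid [ 0.56  -0.092] circ [ 0.561 -0.092] 0.024 ext [ 0.536 -0.116  0.017] [ 0.586 -0.068  0.098]
scene ceramic_cup 0.98 [444. 209.  27.  30.] med [0.333 0.322 0.049] ztop 0.08 mid [0.322 0.323] circ [0.321 0.323] 0.026 ext [0.293 0.296 0.002] [0.349 0.348 0.08 ]
scene ceramic_cup 0.9 [313. 278.  27.  33.] med [ 0.561 -0.025  0.06 ] ztop 0.092 mid [ 0.553 -0.025] circ [ 0.553 -0.026] 0.026 ext [ 0.526 -0.052  0.019] [0.581 0.    0.092]
scene ceramic_cup 0.58 [415. 327.  28.  34.] med [0.67  0.227 0.045] ztop 0.081 mid [0.671 0.227] circ [0.67  0.228] 0.026 ext [0.644 0.2   0.001] [0.698 0.252 0.081]
scene steel_tumbler 0.64 [478. 261.  25.  30.] med [0.501 0.396 0.058] ztop 0.093 mid [0.49  0.396] circ [0.49  0.399] 0.025 ext [0.464 0.374 0.005] [0.517 0.422 0.093]
scene steel_tumbler 0.41 [314. 278.  25.  35.] med [ 0.561 -0.025  0.058] ztop 0.092 mid [ 0.552 -0.026] circ [ 0.553 -0.026] 0.026 ext [ 0.525 -0.052  0.013] [0.581 0.    0.092]
scene steel_tumbler 0.21 [121. 284.  33.  65.] med [ 0.575 -0.513  0.035] ztop 0.041 mid [ 0.566 -0.518] circ [ 0.567 -0.522] 0.051 ext [ 0.486 -0.537  0.006] [ 0.649 -0.498  0.041]
t 20.35 pos [0.49   0.3981 0.3381] A 4.65 spin rad -0.0017 tool offset [ 0.1121  0.0015 -0.0004] rows 2.2 F [ 0.4 -0.7 -0.5] op 1.002
```

```bash
python3 -m crank '[{"offset":[0.04,0.001,0],"spin":0},{"offset":[0.04,0,0],"spin":0},{"offset":[0.022,0,0],"spin":0},{"offset":[0.01,0,0],"spin":0},{"offset":[0,0,0],"spin":0},{"offset":[0,0,0],"spin":0}]'
python3 -m crank '[{"offset":[0,0,0],"spin":0},{"offset":[0,0,0],"spin":0},{"offset":[0,0,0],"spin":0},{"offset":[0,0,0],"spin":0},{"offset":[0,0,0],"spin":0}]' 0.03
python3 -m crank '[{"offset":[-0.02,0,0],"spin":0},{"offset":[-0.035,0,0],"spin":0},{"offset":[-0.035,0,0],"spin":0},{"offset":[-0.03,0,0],"spin":0},{"offset":[0,0,0],"spin":0}]'
python3 - <<'E'
from h import *
go(tray(0,.07),.078,4.75)
E
```

```text
time_s: 20.95
position: [0.4904, 0.4002, 0.2273]
tcp_rot: [[0.002, -0.082, 0.997], [0.001, 0.997, 0.082], [-1.0, 0.001, 0.002]]
force: [0.5, 0.6, 0.0]
opening: 0.999
time_s: 21.45
position: [0.4893, 0.4005, 0.2265]
tcp_rot: [[-0.001, -0.083, 0.997], [-0.0, 0.997, 0.083], [-1.0, -0.0, -0.001]]
force: [-2.0, 0.7, 1.1]
opening: 0.636
time_s: 21.95
position: [0.4906, 0.4012, 0.3506]
tcp_rot: [[0.008, -0.083, 0.997], [0.005, 0.997, 0.083], [-1.0, 0.004, 0.009]]
force: [1.6, 0.6, -2.3]
opening: 0.612
t 21.95 pos [0.4906 0.4012 0.3506] A 4.77 spin rad 0.0003 tool offset [ 0.1086 -0.36    0.0244] rows 7.5 F [ 1.6  0.6 -2.3] op 0.612
```

```bash
python3 -m crank '[{"offset":[0,-0.04,0.0027],"spin":0},{"offset":[0,-0.04,0.0027],"spin":0},{"offset":[0,-0.04,0.0027],"spin":0},{"offset":[0,-0.04,0.0027],"spin":0},{"offset":[0,-0.04,0.0027],"spin":0},{"offset":[0,-0.04,0.0027],"spin":0},{"offset":[0,-0.04,0.0027],"spin":0},{"offset":[0,-0.04,0.0027],"spin":0},{"offset":[0,-0.04,0.0027],"spin":0},{"offset":[0,0,0],"spin":0},{"offset":[0,0,0],"spin":0}]'
python3 -m crank '[{"offset":[0.035,0,0],"spin":0},{"offset":[0.035,0,0],"spin":0},{"offset":[0.02,0,0],"spin":0},{"offset":[0.01,0,0],"spin":0},{"offset":[0.004,0,0],"spin":0},{"offset":[0,0,0],"spin":0}]'
python3 - <<'E'
from h import *
go(tray(0,.07),.0755,4.75)
E
```

```text
time_s: 23.05
position: [0.5432, 0.0428, 0.3447]
tcp_rot: [[-0.003, -0.08, 0.997], [0.001, 0.997, 0.08], [-1.0, 0.001, -0.003]]
force: [-0.8, 0.9, -3.0]
opening: 0.612
time_s: 23.65
position: [0.5436, 0.0444, 0.2421]
tcp_rot: [[-0.0, -0.084, 0.996], [0.0, 0.996, 0.084], [-1.0, 0.0, -0.0]]
force: [-1.1, -1.1, -2.6]
opening: 0.614
t 23.65 pos [0.5436 0.0444 0.2421] A 4.81 spin rad 0.0011 tool offset [ 0.0026 -0.      0.0011] rows 0.1 F [-1.1 -1.1 -2.6] op 0.614
```

```bash
python3 -m crank '[{"offset":[0.002,0,0.001],"spin":0},{"offset":[0.0015,0,0],"spin":0},{"offset":[0,0,0],"spin":0}]'
python3 -m crank '[{"offset":[0.001,0,0],"spin":0},{"offset":[0,0,0],"spin":0}]'
```

```text
time_s: 23.95
position: [0.5448, 0.0438, 0.2394]
tcp_rot: [[0.001, -0.083, 0.997], [-0.0, 0.997, 0.083], [-1.0, -0.0, 0.001]]
force: [-0.2, 0.3, -3.3]
opening: 0.613
time_s: 24.15
position: [0.5449, 0.0437, 0.2387]
tcp_rot: [[0.001, -0.083, 0.997], [-0.0, 0.997, 0.083], [-1.0, -0.0, 0.001]]
force: [-1.1, 0.9, 4.4]
opening: 0.615
```

```bash
python3 -m crank '[{"offset":[0,0,0],"spin":0},{"offset":[0,0,0],"spin":0},{"offset":[0,0,0],"spin":0}]' 0.08
python3 -m crank '[{"offset":[-0.03,0,0],"spin":0},{"offset":[-0.04,0,0],"spin":0},{"offset":[-0.035,0,0],"spin":0},{"offset":[0,0,-0.04],"spin":0},{"offset":[0,0,-0.04],"spin":0},{"offset":[0,0,-0.035],"spin":0},{"offset":[0,0,0],"spin":0}]' 0.08
python3 -m crank '[{"offset":[0,0,0],"spin":0.143},{"offset":[0,0,0],"spin":0.143},{"offset":[0,0,0],"spin":0.143},{"offset":[0,0,0],"spin":0.143},{"offset":[0,0,0],"spin":0.143},{"offset":[0,0,0],"spin":0.143},{"offset":[0,0,0],"spin":0.143},{"offset":[0,0,0],"spin":0.143},{"offset":[0,0,0],"spin":0.143},{"offset":[0,0,0],"spin":0.143},{"offset":[0,0,0],"spin":0.141},{"offset":[0,0,0],"spin":0}]' 0.0
python3 - <<'E'
from h import *
go(tray(-.125,0,.16),.048,-85.25,True)
find(["glass_beaker","ceramic_cup","steel_tumbler"],("scene","top"))
E
```

```text
time_s: 24.45
position: [0.5447, 0.0437, 0.2378]
tcp_rot: [[0.0, -0.083, 0.997], [-0.0, 0.997, 0.083], [-1.0, -0.0, 0.0]]
force: [-0.3, -0.3, -0.0]
opening: 0.806
time_s: 25.15
position: [0.4245, 0.0349, 0.3422]
tcp_rot: [[-0.009, -0.083, 0.997], [0.001, 0.997, 0.083], [-1.0, 0.002, -0.009]]
force: [-0.5, -0.0, -0.6]
opening: 0.921
time_s: 26.35
position: [0.4308, 0.0341, 0.3428]
tcp_rot: [[0.001, 0.997, 0.083], [-0.0, 0.083, -0.997], [-1.0, 0.001, 0.0]]
force: [-0.3, -0.0, 0.4]
opening: 0.009
t 26.35 pos [0.4308 0.0341 0.3428] A -85.25 spin rad 0.0001 tool offset [ 0.1128 -0.0106  0.0691] rows 2.7 F [-0.3 -0.   0.4] op 0.009
scene glass_beaker 0.8 [288. 279.  21.  30.] med [ 0.569 -0.092  0.065] ztop 0.099 mid [ 0.56  -0.092] circ [ 0.561 -0.092] 0.024 ext [ 0.535 -0.116  0.013] [ 0.586 -0.068  0.099]
scene ceramic_cup 0.95 [416. 325.  27.  34.] med [0.671 0.228 0.046] ztop 0.081 mid [0.671 0.227] circ [0.671 0.228] 0.026 ext [0.645 0.201 0.002] [0.698 0.253 0.081]
scene ceramic_cup 0.86 [313. 277.  24.  30.] med [ 0.564 -0.026  0.059] ztop 0.093 mid [ 0.553 -0.026] circ [ 0.553 -0.
[... 729 characters left out ...]
.022] [ 0.583 -0.068  0.099]
top ceramic_cup 0.86 [236. 174.  25.  29.] med [0.671 0.229 0.038] ztop 0.081 mid [0.67  0.227] circ [0.669 0.227] 0.026 ext [0.642 0.201 0.007] [0.694 0.252 0.081]
top ceramic_cup 0.85 [334. 222.  24.  27.] med [ 0.556 -0.026  0.032] ztop 0.093 mid [ 0.552 -0.026] circ [ 0.552 -0.026] 0.026 ext [ 0.525 -0.052  0.012] [0.578 0.001 0.093]
top ceramic_cup 0.63 [193. 306.  26.  24.] med [0.319 0.329 0.038] ztop 0.081 mid [0.32  0.322] circ [0.32  0.322] 0.026 ext [0.295 0.295 0.002] [0.346 0.365 0.081]
top steel_tumbler 0.89 [304. 223.  22.  24.] med [0.552 0.045 0.042] ztop 0.105 mid [0.546 0.043] circ [0.546 0.043] 0.024 ext [0.521 0.021 0.023] [0.57  0.066 0.105]
```

```bash
python3 -m crank '[{"offset":[0,-0.005,0.035],"spin":0},{"offset":[0,-0.0055,0.034],"spin":0},{"offset":[0.035,0,0],"spin":0},{"offset":[0.04,0,0],"spin":0},{"offset":[0.035,0,0],"spin":0},{"offset":[0,0,0],"spin":0},{"offset":[0,0,0],"spin":0}]'
python3 - <<'E'
from h import *
go(tray(-.125,0,.16),.048,-85.25,True)
p=bot.capture("scene");cv2.imwrite("pics/s2.png",cv2.resize(p["pixels"][180:380,210:450],(720,600)))
E
```

```text
time_s: 27.45
position: [0.4253, -0.0354, 0.2326]
tcp_rot: [[-0.002, 0.997, 0.083], [0.001, 0.083, -0.997], [-1.0, -0.002, -0.001]]
force: [0.3, 0.3, -0.5]
opening: 0.004
t 27.45 pos [ 0.4253 -0.0354  0.2326] A -85.24 spin rad 0.0001 tool offset [0.0026 0.0007 0.0003] rows 0.1 F [ 0.3  0.3 -0.5] op 0.004
```

View pics/s2.png

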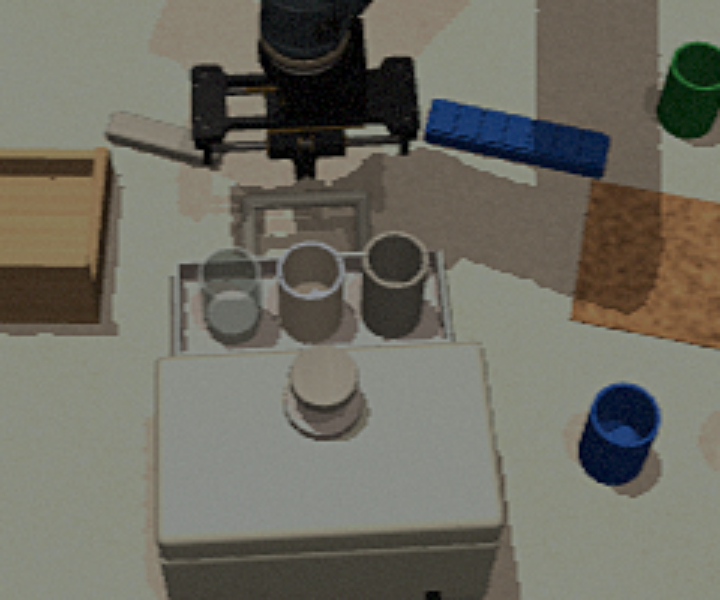

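The view shows the three beakers upright in the tray at (230,295), (310,290) and (395,285). The closed fingers are at (305,175), in front of the handle bar. Now I'll push it home.

```bash
python3 -m crank '[{"offset":[0,0.004,0],"spin":0},{"offset":[0,0.004,0],"spin":0},{"offset":[0,0.004,0],"spin":0},{"offset":[0,0.004,0],"spin":0},{"offset":[0,0.004,0],"spin":0},{"offset":[0,0.006,0],"spin":0},{"offset":[0,0.008,0],"spin":0},{"offset":[0,0.008,0],"spin":0},{"offset":[0,0.008,0],"spin":0},{"offset":[0,0.008,0],"spin":0},{"offset":[0,0.008,0],"spin":0},{"offset":[0,0.008,0],"spin":0}]'
python3 -m crank '[{"offset":[0,0.008,0],"spin":0},{"offset":[0,0.008,0],"spin":0},{"offset":[0,0.008,0],"spin":0},{"offset":[0,0.008,0],"spin":0},{"offset":[0,0.008,0],"spin":0},{"offset":[0,0.008,0],"spin":0},{"offset":[0,0.008,0],"spin":0},{"offset":[0,0.008,0],"spin":0},{"offset":[0,0.008,0],"spin":0},{"offset":[0,0.006,0],"spin":0},{"offset":[0,0.004,0],"spin":0},{"offset":[0,0,0],"spin":0}]'
python3 - <<'E'
from h import *
go(tray(-.1065,0,0),.048,-85.25,True)
E
```

```text
time_s: 28.7
position: [0.4996, -0.029, 0.2326]
tcp_rot: [[-0.001, 0.997, 0.083], [0.0, 0.083, -0.997], [-1.0, -0.001, -0.0]]
force: [-2.4, 1.6, 0.7]
opening: 0.003
time_s: 29.9
position: [0.582, -0.0228, 0.2331]
tcp_rot: [[0.003, 0.997, 0.083], [-0.001, 0.083, -0.997], [-1.0, 0.003, 0.001]]
force: [-0.5, -0.1, -0.7]
opening: 0.007
t 29.9 pos [ 0.582  -0.0228  0.2331] A -85.25 spin rad 0.0 tool offset [ 0.0031  0.022  -0.0002] rows 0.4 F [-0.5 -0.1 -0.7] op 0.007
```

```bash
python3 -m crank '[{"offset":[0,0.004,0],"spin":0},{"offset":[0,0.004,0],"spin":0},{"offset":[0,0.004,0],"spin":0},{"offset":[0,0.003,0],"spin":0},{"offset":[0,0.003,0],"spin":0},{"offset":[0,0.002,0],"spin":0},{"offset":[0,0,0],"spin":0},{"offset":[0,0,0],"spin":0}]'
python3 - <<'E'
from h import *
go(tray(-.1065,0,0),.048,-85.25,True)
E
```

```text
time_s: 30.7
position: [0.6007, -0.0208, 0.2327]
tcp_rot: [[0.0, 0.997, 0.083], [-0.0, 0.083, -0.997], [-1.0, 0.0, 0.0]]
force: [-1.4, -0.7, 0.4]
opening: 0.009
t 30.7 pos [ 0.6007 -0.0208  0.2327] A -85.26 spin rad -0.0001 tool offset [0.0027 0.0031 0.0003] rows 0.1 F [-1.4 -0.7  0.4] op 0.009
```

```bash
python3 -m crank '[{"offset":[0,0.002,0],"spin":0},{"offset":[0,0.002,0],"spin":0},{"offset":[0,0.001,0],"spin":0},{"offset":[0,0,0],"spin":0}]'
python3 -m crank '[{"offset":[0,0.002,0],"spin":0},{"offset":[0,0,0],"spin":0}]'
```

```text
time_s: 31.1
position: [0.6029, -0.0207, 0.2326]
tcp_rot: [[-0.01, 0.996, 0.084], [-0.0, 0.084, -0.996], [-1.0, -0.01, -0.001]]
force: [-9.6, -4.9, 6.6]
opening: 0.004
time_s: 31.3
position: [0.6037, -0.0206, 0.2326]
tcp_rot: [[-0.015, 0.996, 0.084], [-0.0, 0.084, -0.996], [-1.0, -0.015, -0.001]]
force: [-13.3, -5.5, 10.9]
opening: 0.005
```

```bash
python3 -m crank '[{"offset":[0,-0.02,0],"spin":0},{"offset":[0,-0.02,0],"spin":0},{"offset":[-0.04,0,0],"spin":0},{"offset":[-0.05,0,0],"spin":0},{"offset":[-0.05,0,0],"spin":0},{"offset":[-0.04,0,0],"spin":0},{"offset":[-0.015,0,0],"spin":0},{"offset":[0,0,0],"spin":0},{"offset":[0,0,0],"spin":0}]'
python3 - <<'E'
from h import *
go(PL,.197,-85.25,True)
p=bot.capture("scene");P,u,v=pts(p)
m=(P[:,0]>.5)&(P[:,0]<.655)&(P[:,1]>-.1)&(P[:,1]<.06)&(P[:,2]>.05)&(P[:,2]<.075);print(rect(P[m]),m.sum(), "expect bar",tray(-.09,0,0))
cv2.imwrite("pics/s3.png",cv2.resize(p["pixels"][180:380,210:450],(720,600)))
E
```

```text
time_s: 32.2
position: [0.5676, -0.0233, 0.4274]
tcp_rot: [[0.0, 0.997, 0.083], [0.0, 0.083, -0.997], [-1.0, 0.0, -0.0]]
force: [0.6, -0.2, -1.2]
opening: 0.002
t 32.2 pos [ 0.5676 -0.0233  0.4274] A -85.25 spin rad -0.0001 tool offset [0.0484 0.1428 0.0005] rows 3.0 F [ 0.6 -0.2 -1.2] op 0.002
(array([0., 0.]), 0.0, 0.0, 0.0) 0 expect bar [ 0.6203091  -0.01945274]
```

View pics/s3.png

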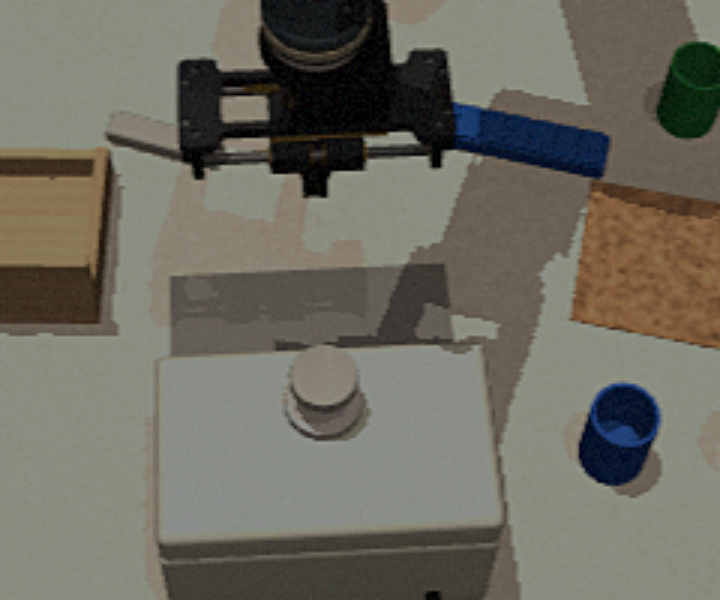

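The tray has disappeared under the hood and the plunger is up at (322,380). Next I'll press it.

```bash
python3 -m crank '[{"offset":[0,0.048,0],"spin":0},{"offset":[0,0.048,0],"spin":0},{"offset":[0,0.047,0],"spin":0},{"offset":[0,0,0],"spin":0},{"offset":[0.02,0,0],"spin":0},{"offset":[0.01,0,0],"spin":0},{"offset":[0.005,0,0],"spin":0},{"offset":[0.005,0,0],"spin":0},{"offset":[0.005,0,0],"spin":0},{"offset":[0.003,0,0],"spin":0},{"offset":[0,0,0],"spin":0}]'
python3 - <<'E'
from h import *
go(PL,.197,-85.25,True)
E
```

```text
time_s: 33.35
position: [0.7091, -0.0114, 0.381]
tcp_rot: [[-0.002, 0.997, 0.083], [0.001, 0.083, -0.997], [-1.0, -0.002, -0.001]]
force: [-3.7, 1.2, 6.6]
opening: 0.008
t 33.35 pos [ 0.7091 -0.0114  0.381 ] A -85.25 spin rad -0.0001 tool offset [0.002  0.0008 0.0006] rows 0.0 F [-3.7  1.2  6.6] op 0.008
```

```bash
python3 -m crank '[{"offset":[0.002,0,0],"spin":0},{"offset":[0.002,0,0],"spin":0},{"offset":[0.002,0,0],"spin":0},{"offset":[0,0,0],"spin":0}]'
python3 -m crank '[{"offset":[0.002,0,0],"spin":0},{"offset":[0.001,0,0],"spin":0},{"offset":[0,0,0],"spin":0},{"offset":[0,0,0],"spin":0},{"offset":[0,0,0],"spin":0},{"offset":[0,0,0],"spin":0}]'
python3 - <<'E'
from h import *
find(["plunger_top"])
E
```

```text
time_s: 33.75
position: [0.7088, -0.0113, 0.3795]
tcp_rot: [[-0.0, 0.997, 0.083], [-0.0, 0.083, -0.997], [-1.0, -0.0, 0.0]]
force: [-9.2, 2.8, 20.6]
opening: 0.005
time_s: 34.35
position: [0.7086, -0.0112, 0.3793]
tcp_rot: [[0.001, 0.997, 0.083], [-0.001, 0.083, -0.997], [-1.0, 0.001, 0.001]]
force: [-12.8, 1.7, 29.7]
opening: 0.005
scene plunger_top 0.75 [320. 318.  22.  15.] med [ 0.725 -0.012  0.196] ztop 0.201 mid [ 0.725 -0.012] circ [ 0.718 -0.012] 0.015 ext [ 0.714 -0.033  0.187] [0.735 0.01  0.201]
```

```bash
python3 -m crank '[{"offset":[-0.03,0,0],"spin":0},{"offset":[-0.03,0,0],"spin":0},{"offset":[0,-0.05,0],"spin":0},{"offset":[0,-0.05,0],"spin":0},{"offset":[0,-0.05,0],"spin":0},{"offset":[0,-0.05,0],"spin":0},{"offset":[0,-0.03,0],"spin":0},{"offset":[0,0,0],"spin":0},{"offset":[0,0,0],"spin":0}]'
python3 - <<'E'
from h import *
p=bot.capture("top");P,u,v=pts(p)
m=(P[:,0]>.5)&(P[:,0]<.66)&(P[:,1]>-.13)&(P[:,1]<.1)&(P[:,2]>.02)&(P[:,2]<.08);print(rect(P[m]),m.sum(), "expect bar",tray(-.09,0,0))
cv2.imwrite("pics/t4.png",cv2.resize(p["pixels"][80:280,230:430],(600,600)))
go(tray(-.095,0,0),.065,-85.25,True)
E
```

```text
time_s: 35.45
position: [0.4808, -0.0309, 0.4314]
tcp_rot: [[0.002, 0.997, 0.082], [-0.001, 0.082, -0.997], [-1.0, 0.002, 0.001]]
force: [-0.4, -0.5, -0.0]
opening: 0.006
(array([638. ,  11.4]), 175.8, 43.7, 89.69) 231 expect bar [ 0.6203091  -0.01945274]
t 35.5 pos [ 0.4818 -0.031   0.4314] A -85.28 spin rad -0.0005 tool offset [ 1.844e-01  1.340e-01 -1.000e-04] rows 4.6 F [ 0.1 -0.5  0.5] op 0.004
```

View pics/t4.png

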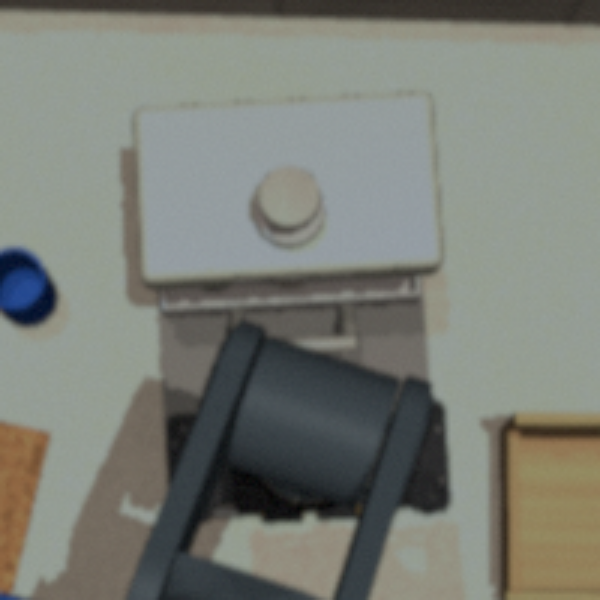

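```bash
python3 - <<'E'
from h import *
p=bot.capture("top");P,u,v=pts(p)
m=(P[:,0]>.58)&(P[:,0]<.645)&(P[:,1]>-.08)&(P[:,1]<.04)&(P[:,2]>.055)&(P[:,2]<.072);Q=P[m];print(len(Q),rect(Q));b=(Q-np.append(PL,0))[:,:2]@xs;print(np.percentile(b,[2,25,50,75,98]))
m=(P[:,0]>.62)&(P[:,0]<.67)&(P[:,1]>-.12)&(P[:,1]<.1)&(P[:,2]>.03)&(P[:,2]<.045);Q=P[m];b=(Q-np.append(PL,0))[:,:2]@xs;print(len(Q),np.percentile(b,[2,25,50,75,98]))
E
```

```text
98 (array([623.5, -46.6]), 24.2, 58.1, 16.38)
[-0.09650591 -0.0928244  -0.08927764 -0.08648961 -0.07970739]
176 [-0.06438825 -0.0470749  -0.04567803 -0.04410285 -0.03668742]
```

```bash
python3 -m crank '[{"offset":[0,0.045,0],"spin":0},{"offset":[0,0.045,0],"spin":0},{"offset":[0,0.043,0],"spin":0},{"offset":[0,0,0],"spin":0},{"offset":[0.04,0,0],"spin":0},{"offset":[0.04,0,0],"spin":0},{"offset":[0.04,0,0],"spin":0},{"offset":[0.03,0,0],"spin":0},{"offset":[0.015,0,0],"spin":0},{"offset":[0.01,0,0],"spin":0},{"offset":[0,0,0],"spin":0},{"offset":[0,0,0],"spin":0}]'
python3 - <<'E'
from h import *
go(tray(-.094,0,0),.065,-85.25,True)
E
```

```text
time_s: 36.75
position: [0.6144, -0.0198, 0.2569]
tcp_rot: [[0.002, 0.997, 0.083], [-0.001, 0.083, -0.997], [-1.0, 0.002, 0.001]]
force: [-0.3, -0.8, 0.6]
opening: 0.005
t 36.75 pos [ 0.6144 -0.0198  0.2569] A -85.25 spin rad -0.0 tool offset [0.0099 0.002  0.0001] rows 0.2 F [-0.3 -0.8  0.6] op 0.005
```

```bash
python3 -m crank '[{"offset":[0.005,0.0015,0],"spin":0},{"offset":[0.004,0,0],"spin":0},{"offset":[0.001,0,0],"spin":0},{"offset":[0,0,0],"spin":0}]'
python3 -m crank '[{"offset":[0.001,0,0],"spin":0},{"offset":[0.001,0,0],"spin":0},{"offset":[0,0,0],"spin":0}]'
python3 -m crank '[{"offset":[0.001,0,0],"spin":0},{"offset":[0.001,0,0],"spin":0},{"offset":[0,0,0],"spin":0}]'
```

```text
time_s: 37.15
position: [0.6157, -0.0197, 0.2474]
tcp_rot: [[0.003, 0.997, 0.083], [-0.001, 0.083, -0.997], [-1.0, 0.003, 0.001]]
force: [-0.4, 0.8, 6.4]
opening: 0.008
time_s: 37.45
position: [0.6157, -0.0197, 0.2472]
tcp_rot: [[0.004, 0.997, 0.083], [-0.001, 0.083, -0.997], [-1.0, 0.003, 0.001]]
force: [-3.0, -0.4, 15.2]
opening: 0.003
time_s: 37.75
position: [0.6157, -0.0196, 0.2469]
tcp_rot: [[0.004, 0.997, 0.083], [-0.001, 0.083, -0.997], [-1.0, 0.004, 0.001]]
force: [-6.6, 0.8, 25.2]
opening: 0.006
```

```bash
python3 -m crank '[{"offset":[0,-0.002,0],"spin":0},{"offset":[0,-0.003,0],"spin":0},{"offset":[0,-0.004,0],"spin":0},{"offset":[0,-0.004,0],"spin":0},{"offset":[0,-0.004,0],"spin":0},{"offset":[0,-0.003,0],"spin":0},{"offset":[0,0,0],"spin":0}]'
python3 - <<'E'
from h import *
p=bot.capture("top");P,u,v=pts(p)
m=(P[:,0]>.56)&(P[:,0]<.67)&(P[:,1]>-.12)&(P[:,1]<.1)&(P[:,2]>.03)&(P[:,2]<.045);Q=P[m];b=(Q-np.append(PL,0))[:,:2]@xs;print(len(Q),np.percentile(b,[2,25,50,75,98]))
E
```

```text
time_s: 38.45
position: [0.5978, -0.0211, 0.247]
tcp_rot: [[0.012, 0.997, 0.082], [-0.001, 0.082, -0.997], [-1.0, 0.012, 0.002]]
force: [0.3, 3.1, 20.3]
opening: 0.002
37 [-0.08288564 -0.06194201 -0.05372687 -0.04184767 -0.03231308]
```

```bash
python3 -m crank '[{"offset":[0,-0.002,0],"spin":0},{"offset":[0,-0.004,0],"spin":0},{"offset":[0,-0.004,0],"spin":0},{"offset":[0,-0.004,0],"spin":0},{"offset":[0,-0.004,0],"spin":0},{"offset":[0,-0.004,0],"spin":0},{"offset":[0,-0.004,0],"spin":0},{"offset":[0,-0.004,0],"spin":0},{"offset":[0,-0.003,0],"spin":0},{"offset":[0,-0.002,0],"spin":0},{"offset":[0,0,0],"spin":0}]'
python3 - <<'E'
from h import *
p=bot.capture("scene")
cv2.imwrite("pics/s5.png",cv2.resize(p["pixels"][180:380,210:450],(720,600)))
p=bot.capture("top");
cv2.imwrite("pics/t5.png",cv2.resize(p["pixels"][80:280,230:430],(600,600)))
E
```

```text
time_s: 39.6
position: [0.5631, -0.024, 0.2469]
tcp_rot: [[0.013, 0.997, 0.082], [-0.001, 0.082, -0.997], [-1.0, 0.013, 0.002]]
force: [0.3, 3.8, 23.1]
opening: 0.004
```

View pics/s5.png

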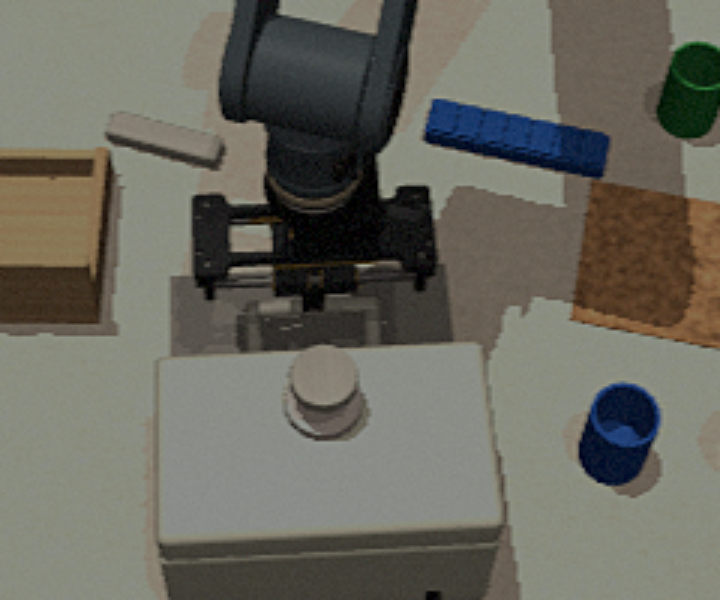

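View pics/t5.png

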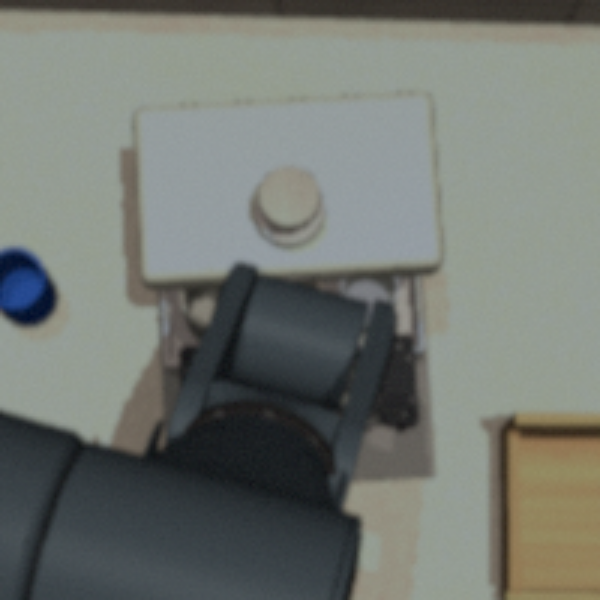

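The friction pull works. The handle bar is now at (310,305) in the scene crop, about 53 mm out, and beaker tops are appearing in the top view. I'll keep pulling.

```bash
python3 -m crank '[{"offset":[0,-0.002,0],"spin":0},{"offset":[0,-0.004,0],"spin":0},{"offset":[0,-0.005,0],"spin":0},{"offset":[0,-0.005,0],"spin":0},{"offset":[0,-0.005,0],"spin":0},{"offset":[0,-0.005,0],"spin":0},{"offset":[0,-0.005,0],"spin":0},{"offset":[0,-0.005,0],"spin":0},{"offset":[0,-0.005,0],"spin":0},{"offset":[0,-0.005,0],"spin":0},{"offset":[0,-0.004,0],"spin":0},{"offset":[0,-0.002,0],"spin":0}]'
python3 -m crank '[{"offset":[0,-0.002,0],"spin":0},{"offset":[0,-0.004,0],"spin":0},{"offset":[0,-0.005,0],"spin":0},{"offset":[0,-0.005,0],"spin":0},{"offset":[0,-0.005,0],"spin":0},{"offset":[0,-0.005,0],"spin":0},{"offset":[0,-0.005,0],"spin":0},{"offset":[0,-0.005,0],"spin":0},{"offset":[0,-0.005,0],"spin":0},{"offset":[0,-0.005,0],"spin":0},{"offset":[0,-0.004,0],"spin":0},{"offset":[0,-0.002,0],"spin":0}]'
python3 - <<'E'
from h import *
go(tray(-.094,0,.16),.065,-85.25,True)
E
```

```text
time_s: 40.9
position: [0.5114, -0.0284, 0.2468]
tcp_rot: [[0.014, 0.997, 0.081], [-0.002, 0.082, -0.997], [-1.0, 0.014, 0.003]]
force: [1.0, 5.6, 29.3]
opening: 0.002
time_s: 42.1
position: [0.4593, -0.0327, 0.2466]
tcp_rot: [[0.014, 0.997, 0.081], [-0.002, 0.081, -0.997], [-1.0, 0.014, 0.004]]
force: [0.5, 6.4, 38.8]
opening: 0.005
t 42.1 pos [ 0.4593 -0.0327  0.2466] A -85.33 spin rad -0.0015 tool offset [-0.0004 -0.0024  0.0002] rows 0.0 F [ 0.5  6.4 38.8] op 0.005
```

```bash
python3 -m crank '[{"offset":[0,-0.003,0],"spin":0},{"offset":[0,-0.002,0],"spin":0},{"offset":[0,0,0],"spin":0},{"offset":[-0.02,0,0],"spin":0},{"offset":[-0.04,0,0],"spin":0},{"offset":[-0.04,0,0],"spin":0},{"offset":[0,0,0],"spin":0}]'
python3 -m crank '[{"offset":[0,0,0],"spin":-0.143},{"offset":[0,0,0],"spin":-0.143},{"offset":[0,0,0],"spin":-0.143},{"offset":[0,0,0],"spin":-0.143},{"offset":[0,0,0],"spin":-0.143},{"offset":[0,0,0],"spin":-0.143},{"offset":[0,0,0],"spin":-0.143},{"offset":[0,0,0],"spin":-0.143},{"offset":[0,0,0],"spin":-0.143},{"offset":[0,0,0],"spin":-0.143},{"offset":[0,0,0],"spin":-0.141},{"offset":[0,0,0],"spin":0}]' 0.087
python3 - <<'E'
from h import *
find(["glass_beaker","ceramic_cup","steel_tumbler"],("scene",))
p=bot.capture("scene")
cv2.imwrite("pics/s6.png",cv2.resize(p["pixels"][180:380,210:450],(720,600)))
go((.56,-.0925),.0705,4.75)
E
```

```text
time_s: 42.8
position: [0.4532, -0.0335, 0.3465]
tcp_rot: [[0.012, 0.996, 0.083], [-0.004, 0.083, -0.997], [-1.0, 0.011, 0.005]]
force: [0.7, 0.1, 0.7]
opening: 0.003
time_s: 44.0
position: [0.4514, -0.0332, 0.3412]
tcp_rot: [[-0.001, -0.083, 0.997], [0.0, 0.997, 0.083], [-1.0, 0.0, -0.001]]
force: [0.2, 0.5, 0.2]
opening: 0.978
scene glass_beaker 0.79 [287. 278.  20.  32.] med [ 0.568 -0.092  0.067] ztop 0.099 mid [ 0.559 -0.092] circ [ 0.559 -0.092] 0.024 ext [ 0.534 -0.115  0.024] [ 0.585 -0.069  0.099]
scene glass_beaker 0.53 [498. 230.  47.  35.] med [0.366 0.472 0.017] ztop 0.036 mid [0.357 0.476] circ [0.357 0.476] 0.027 ext [0.308 0.416 0.003] [0.407 0.537 0.036]
scene ceramic_cup 0.98 [312. 276.  23.  32.] med [ 0.559 -0.026  0.06 ] ztop 0.092 mid [ 0.551 -0.026] circ [ 0.551 -0.026] 0.026 ext [ 0.524 -0.052  0.018] [ 0.578 -0.002  0.092]
scene ceramic_cup 0.98 [416. 325.  25.  33.] med [0.671 0.229 0.047] ztop 0.081 mid [0.67  0.228] circ [0.671 0.228] 0.026 ext [0.644 0.201 0.004] [0.698 0.252 0.081]
scene ceramic_cup 0.95 [442. 212.  27.  29.] med [0.332 0.322 0.05 ] ztop 0.081 mid [0.321 0.322] circ [0.321 0.323] 0.026 ext [0.292 0.296 0.002] [0.349 0.348 0.081]
scene steel_tumbler 0.92 [341. 276.  22.  29.] med [0.558 0.044 0.069] ztop 0.104 mid [0.546 0.043] circ [0.546 0.044] 0.025 ext [0.52  0.018 0.016] [0.572 0.069 0.104]
t 44.25 pos [ 0.4516 -0.0332  0.3416] A 4.66 spin rad -0.0015 tool offset [ 0.1071 -0.0681  0.1031] rows 3.3 F [ 0.1 -0.5  0.6] op 0.998
```

View pics/s6.png

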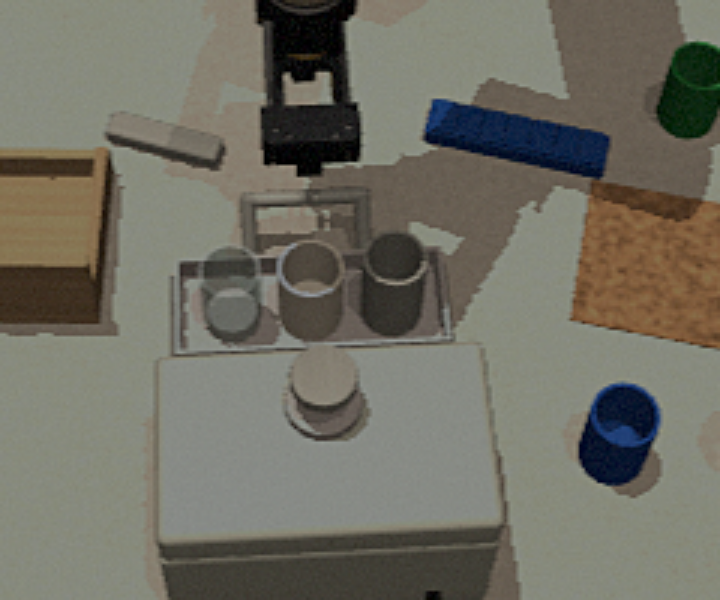

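Tray is fully out and all three beakers are upright, at (230,295), (310,290) and (395,285). Unloading glass first.

```bash
python3 -m crank '[{"offset":[0,-0.0227,0.034],"spin":0},{"offset":[0,-0.0227,0.034],"spin":0},{"offset":[0,-0.0227,0.0342],"spin":0},{"offset":[0,0,0],"spin":0},{"offset":[0.035,0,0],"spin":0},{"offset":[0.035,0,0],"spin":0},{"offset":[0.025,0,0],"spin":0},{"offset":[0.012,0,0],"spin":0},{"offset":[0,0,0],"spin":0},{"offset":[0,0,0],"spin":0}]'
python3 - <<'E'
from h import *
go((.559,-.0925),.0705,4.75)
E
```

```text
time_s: 45.25
position: [0.5594, -0.0925, 0.2354]
tcp_rot: [[0.001, -0.083, 0.997], [-0.0, 0.997, 0.083], [-1.0, -0.0, 0.001]]
force: [-0.1, 0.3, 0.1]
opening: 0.999
t 45.25 pos [ 0.5594 -0.0925  0.2354] A 4.75 spin rad -0.0 tool offset [ 0.0009  0.0001 -0.0004] rows 0.0 F [-0.1  0.3  0.1] op 0.999
```

```bash
python3 -m crank '[{"offset":[0,0,0],"spin":0},{"offset":[0,0,0],"spin":0},{"offset":[0,0,0],"spin":0},{"offset":[0,0,0],"spin":0},{"offset":[0,0,0],"spin":0}]' 0.03
python3 -m crank '[{"offset":[-0.02,0,0],"spin":0},{"offset":[-0.035,0,0],"spin":0},{"offset":[-0.035,0,0],"spin":0},{"offset":[-0.035,0,0],"spin":0},{"offset":[0,0,0],"spin":0}]'
python3 - <<'E'
from h import *
go((.478,-.393),.0685,4.75)
E
```

```text
time_s: 45.75
position: [0.559, -0.0926, 0.2351]
tcp_rot: [[-0.001, -0.083, 0.997], [-0.0, 0.997, 0.083], [-1.0, 0.0, -0.001]]
force: [-2.4, -0.9, 2.1]
opening: 0.63
time_s: 46.25
position: [0.5605, -0.0929, 0.3643]
tcp_rot: [[0.01, -0.083, 0.996], [-0.004, 0.997, 0.083], [-1.0, -0.004, 0.009]]
force: [0.4, -0.8, -1.8]
opening: 0.59
t 46.25 pos [ 0.5605 -0.0929  0.3643] A 4.77 spin rad 0.0003 tool offset [ 0.1318 -0.2922 -0.1071] rows 6.8 F [ 0.4 -0.8 -1.8] op 0.59
```

```bash
python3 -m crank '[{"offset":[0,-0.0365,-0.0134],"spin":0},{"offset":[0,-0.0365,-0.0134],"spin":0},{"offset":[0,-0.0365,-0.0134],"spin":0},{"offset":[0,-0.0365,-0.0134],"spin":0},{"offset":[0,-0.0365,-0.0134],"spin":0},{"offset":[0,-0.0365,-0.0134],"spin":0},{"offset":[0,-0.0365,-0.0134],"spin":0},{"offset":[0,-0.0365,-0.0134],"spin":0},{"offset":[0,0,0],"spin":0},{"offset":[0,0,0],"spin":0}]'
python3 - <<'E'
from h import *
go((.478,-.393),.0685,4.75)
find(["niche"],("scene",))
E
```

```text
time_s: 47.25
position: [0.4756, -0.3931, 0.358]
tcp_rot: [[-0.002, -0.08, 0.997], [0.003, 0.997, 0.08], [-1.0, 0.003, -0.002]]
force: [-0.6, -0.3, -1.3]
opening: 0.593
t 47.25 pos [ 0.4756 -0.3931  0.358 ] A 4.62 spin rad -0.0024 tool offset [ 1.255e-01 -1.000e-04  2.400e-03] rows 2.5 F [-0.6 -0.3 -1.3] op 0.593
scene niche 0.63 [198. 257. 100.  55.] med [ 0.486 -0.324  0.021] ztop 0.101 mid [ 0.557 -0.323] circ [ 0.531 -0.324] 0.072 ext [ 0.407 -0.435  0.003] [ 0.564 -0.211  0.101]
```

```bash
python3 -m crank '[{"offset":[0.04,0,0.001],"spin":0},{"offset":[0.04,0,0],"spin":0},{"offset":[0.025,0,0],"spin":0},{"offset":[0.012,0,0],"spin":0},{"offset":[0.004,0,0],"spin":0},{"offset":[0,0,0],"spin":0},{"offset":[0,0,0],"spin":0}]'
python3 -m crank '[{"offset":[0.002,0,0],"spin":0},{"offset":[0,0,0],"spin":0},{"offset":[0,0,0],"spin":0}]'
```

```text
time_s: 48.05
position: [0.4782, -0.3926, 0.2402]
tcp_rot: [[0.002, -0.083, 0.997], [-0.002, 0.997, 0.083], [-1.0, -0.002, 0.002]]
force: [0.2, 0.4, -1.6]
opening: 0.592
time_s: 48.35
position: [0.4776, -0.3925, 0.2374]
tcp_rot: [[0.001, -0.083, 0.997], [-0.001, 0.997, 0.083], [-1.0, -0.001, 0.001]]
force: [0.7, 0.3, -2.2]
opening: 0.591
```

```bash
python3 -m crank '[{"offset":[0.002,0,0],"spin":0},{"offset":[0.0015,0,0],"spin":0},{"offset":[0,0,0],"spin":0},{"offset":[0,0,0],"spin":0}]'
python3 -m crank '[{"offset":[0.0015,0,0],"spin":0},{"offset":[0,0,0],"spin":0}]'
```

```text
time_s: 48.75
position: [0.4778, -0.3927, 0.2351]
tcp_rot: [[0.001, -0.083, 0.997], [-0.001, 0.997, 0.083], [-1.0, -0.001, 0.001]]
force: [-1.3, 1.1, 8.8]
opening: 0.596
time_s: 48.95
position: [0.4778, -0.3927, 0.235]
tcp_rot: [[0.001, -0.083, 0.997], [-0.002, 0.997, 0.083], [-1.0, -0.002, 0.001]]
force: [-1.8, 2.2, 16.3]
opening: 0.591
```

```bash
python3 -m crank '[{"offset":[0,0,0],"spin":0},{"offset":[0,0,0],"spin":0},{"offset":[0,0,0],"spin":0}]' 0.078
python3 -m crank '[{"offset":[-0.03,0,0],"spin":0},{"offset":[-0.04,0,0],"spin":0},{"offset":[-0.045,0,0],"spin":0},{"offset":[0,0,0],"spin":0}]' 0.087
python3 - <<'E'
from h import *
find(["glass_beaker","ceramic_cup","steel_tumbler"],("scene",))
go((.549,-.026),.0705,4.75)
E
```

```text
time_s: 49.25
position: [0.4775, -0.3924, 0.2317]
tcp_rot: [[0.0, -0.083, 0.997], [-0.0, 0.997, 0.083], [-1.0, -0.0, 0.0]]
force: [0.1, 0.0, 0.5]
opening: 0.78
time_s: 49.65
position: [0.4791, -0.394, 0.3529]
tcp_rot: [[0.009, -0.083, 0.997], [-0.01, 0.996, 0.083], [-1.0, -0.011, 0.008]]
force: [-0.0, -1.1, -1.1]
opening: 0.991
scene glass_beaker 0.82 [174. 248.  24.  34.] med [ 0.491 -0.389  0.062] ztop 0.094 mid [ 0.487 -0.391] circ [ 0.492 -0.384] 0.027 ext [ 0.455 -0.415  0.014] [ 0.507 -0.368  0.094]
scene ceramic_cup 0.8 [415. 324.  28.  34.] med [0.672 0.229 0.046] ztop 0.081 mid [0.671 0.227] circ [0.671 0.228] 0.026 ext [0.644 0.201 0.003] [0.698 0.252 0.081]
scene ceramic_cup 0.7 [442. 209.  28.  28.] med [0.334 0.322 0.049] ztop 0.08 mid [0.321 0.323] circ [0.321 0.323] 0.026 ext [0.293 0.296 0.   ] [0.349 0.349 0.08 ]
scene ceramic_cup 0.59 [314. 277.  21.  33.] med [ 0.559 -0.026  0.06 ] ztop 0.092 mid [ 0.552 -0.026] circ [ 0.552 -0.026] 0.026 ext [ 0.525 -0.052  0.017] [0.579 0.    0.092]
scene steel_tumbler 0.59 [342. 275.  18.  31.] med [0.56  0.044 0.069] ztop 0.104 mid [0.547 0.043] circ [0.547 0.044] 0.025 ext [0.521 0.019 0.013] [0.573 0.069 0.104]
t 49.85 pos [ 0.4771 -0.3919  0.3454] A 4.75 spin rad 0.0 tool offset [0.1109 0.3587 0.1019] rows 7.8 F [ 0.1  0.1 -0.2] op 1.001
```

```bash
python3 -m crank '[{"offset":[0,0.0399,0.0115],"spin":0},{"offset":[0,0.0399,0.0115],"spin":0},{"offset":[0,0.0399,0.0115],"spin":0},{"offset":[0,0.0399,0.0115],"spin":0},{"offset":[0,0.0399,0.0115],"spin":0},{"offset":[0,0.0399,0.0115],"spin":0},{"offset":[0,0.0399,0.0115],"spin":0},{"offset":[0,0.0399,0.0115],"spin":0},{"offset":[0,0.0395,0.0115],"spin":0},{"offset":[0,0,0],"spin":0},{"offset":[0,0,0],"spin":0}]'
python3 -m crank '[{"offset":[0.035,0,0],"spin":0},{"offset":[0.035,0,0],"spin":0},{"offset":[0.025,0,0],"spin":0},{"offset":[0.0155,0,0],"spin":0},{"offset":[0,0,0],"spin":0},{"offset":[0,0,0],"spin":0}]'
python3 - <<'E'
from h import *
go((.5505,-.026),.0705,4.75)
E
```

```text
time_s: 50.95
position: [0.5506, -0.0254, 0.3451]
tcp_rot: [[-0.003, -0.086, 0.996], [0.0, 0.996, 0.086], [-1.0, 0.001, -0.003]]
force: [0.6, 0.3, 0.4]
opening: 1.0
time_s: 51.55
position: [0.5508, -0.0276, 0.2357]
tcp_rot: [[-0.001, -0.081, 0.997], [0.0, 0.997, 0.081], [-1.0, 0.0, -0.001]]
force: [0.2, -0.2, 0.8]
opening: 1.005
t 51.55 pos [ 0.5508 -0.0276  0.2357] A 4.65 spin rad -0.0017 tool offset [ 0.0012  0.0016 -0.0002] rows 0.0 F [ 0.2 -0.2  0.8] op 1.005
```

```bash
python3 -m crank '[{"offset":[0,0.001,0],"spin":0},{"offset":[0,0,0],"spin":0},{"offset":[0,0,0],"spin":0},{"offset":[0,0,0],"spin":0},{"offset":[0,0,0],"spin":0}]' 0.03
python3 -m crank '[{"offset":[-0.02,0,0],"spin":0},{"offset":[-0.035,0,0],"spin":0},{"offset":[-0.035,0,0],"spin":0},{"offset":[-0.035,0,0],"spin":0},{"offset":[0,0,0],"spin":0}]'
python3 - <<'E'
from h import *
go((.478,-.326),.0685,4.75)
E
```

```text
time_s: 52.05
position: [0.5507, -0.0252, 0.2366]
tcp_rot: [[-0.0, -0.083, 0.997], [-0.0, 0.997, 0.083], [-1.0, -0.0, -0.0]]
force: [-0.8, -0.4, 3.0]
opening: 0.637
time_s: 52.55
position: [0.5522, -0.0254, 0.3656]
tcp_rot: [[0.01, -0.083, 0.996], [-0.002, 0.997, 0.083], [-1.0, -0.003, 0.01]]
force: [1.3, -0.2, -2.0]
opening: 0.639
t 52.55 pos [ 0.5522 -0.0254  0.3656] A 4.78 spin rad 0.0005 tool offset [ 0.1331 -0.2934 -0.0988] rows 6.7 F [ 1.3 -0.2 -2. ] op 0.639
```

```bash
python3 -m crank '[{"offset":[0,-0.0367,-0.0121],"spin":0},{"offset":[0,-0.0367,-0.0121],"spin":0},{"offset":[0,-0.0367,-0.0121],"spin":0},{"offset":[0,-0.0367,-0.0121],"spin":0},{"offset":[0,-0.0367,-0.0121],"spin":0},{"offset":[0,-0.0367,-0.0121],"spin":0},{"offset":[0,-0.0367,-0.0121],"spin":0},{"offset":[0,-0.0367,-0.0121],"spin":0},{"offset":[0,0,0],"spin":0},{"offset":[0,0,0],"spin":0}]'
python3 -m crank '[{"offset":[0.04,0,0],"spin":0},{"offset":[0.04,0,0],"spin":0},{"offset":[0.025,0,0],"spin":0},{"offset":[0.012,0,0],"spin":0},{"offset":[0.005,0,0],"spin":0},{"offset":[0,0,0],"spin":0},{"offset":[0,0,0],"spin":0}]'
```

```text
time_s: 53.55
position: [0.4779, -0.3264, 0.3594]
tcp_rot: [[-0.002, -0.081, 0.997], [0.003, 0.997, 0.081], [-1.0, 0.003, -0.002]]
force: [-0.2, 1.0, -2.8]
opening: 0.64
time_s: 54.25
position: [0.4793, -0.326, 0.2404]
tcp_rot: [[0.002, -0.083, 0.997], [-0.002, 0.997, 0.083], [-1.0, -0.002, 0.002]]
force: [0.6, 0.0, -2.1]
opening: 0.632
```

```bash
python3 -m crank '[{"offset":[0.003,0,0],"spin":0},{"offset":[0.0025,0,0],"spin":0},{"offset":[0,0,0],"spin":0},{"offset":[0,0,0],"spin":0}]'
python3 -m crank '[{"offset":[0.0012,0,0],"spin":0},{"offset":[0.0005,0,0],"spin":0},{"offset":[0,0,0],"spin":0}]'
```

```text
time_s: 54.65
position: [0.4787, -0.326, 0.234]
tcp_rot: [[0.0, -0.083, 0.997], [-0.0, 0.997, 0.083], [-1.0, -0.0, 0.0]]
force: [-0.7, -0.3, -3.1]
opening: 0.635
time_s: 54.95
position: [0.4788, -0.3261, 0.2327]
tcp_rot: [[0.0, -0.083, 0.997], [-0.001, 0.997, 0.083], [-1.0, -0.001, 0.0]]
force: [0.3, 0.9, 3.7]
opening: 0.642
```

```bash
python3 -m crank '[{"offset":[0,0,0],"spin":0},{"offset":[0,0,0],"spin":0},{"offset":[0,0,0],"spin":0}]' 0.078
python3 -m crank '[{"offset":[-0.03,0,0],"spin":0},{"offset":[-0.04,0,0],"spin":0},{"offset":[-0.045,0,0],"spin":0},{"offset":[0,0,0],"spin":0}]' 0.087
python3 - <<'E'
from h import *
find(["glass_beaker","ceramic_cup","steel_tumbler"],("scene",))
go((.546,.0435),.0745,4.75)
E
```

```text
time_s: 55.25
position: [0.4788, -0.326, 0.232]
tcp_rot: [[0.0, -0.083, 0.997], [-0.0, 0.997, 0.083], [-1.0, -0.0, 0.0]]
force: [-0.7, -0.2, -0.3]
opening: 0.823
time_s: 55.65
position: [0.4804, -0.3273, 0.353]
tcp_rot: [[0.009, -0.083, 0.996], [-0.009, 0.996, 0.083], [-1.0, -0.01, 0.009]]
force: [0.7, 0.1, 0.3]
opening: 0.995
scene glass_beaker 0.69 [174. 251.  23.  28.] med [ 0.495 -0.39   0.058] ztop 0.093 mid [ 0.488 -0.393] circ [ 0.501 -0.391] 0.023 ext [ 0.457 -0.416  0.014] [ 0.507 -0.367  0.093]
scene glass_beaker 0.65 [315. 272.  91.  52.] med [ 0.535 -0.049  0.014] ztop 0.066 mid [ 0.469 -0.033] circ [ 0.561 -0.024] 0.101 ext [ 0.461 -0.137  0.007] [0.595 0.087 0.066]
scene glass_beaker 0.5 [497. 230.  52.  40.] med [0.367 0.472 0.017] ztop 0.036 mid [0.357 0.476] circ [0.357 0.476] 0.027 ext [0.309 0.417 0.007] [0.407 0.535 0.036]
scene ceramic_cup 0.94 [416. 324.  28.  34.] med [0.668 0.228 0.048] ztop 0.081 mid [0.67  0.227] circ [0.67  0.227] 0.026 ext [0.644 0.201 0.007] [0.698 0.252 0.081]
scene ceramic_cup 0.69 [201. 252.  30.  26.] med [ 0.491 -0.323  0.056] ztop 0.089 mid [ 0.483 -0.324] circ [ 0.491 -0.32 ] 0.026 ext [ 0.454 -0.35   0.018] [ 0.509 -0.299  0.089]
scene ceramic_cup 0.58 [444. 210.  28.  26.] med [0.334 0.322 0.05 ] ztop 0.079 mid [0.32  0.322] circ [0.321 0.323] 0.026 ext [0.294 0.296 0.004] [0.349 0.347 0.079]
scene steel_tumbler 0.69 [342. 274.  17.  33.] med [0.561 0.044 0.072] ztop 0.104 mid [0.548 0.044] circ [0.548 0.044] 0.025 ext [0.522 0.02  0.019] [0.574 0.067 0.104]
t 55.85 pos [ 0.4782 -0.3255  0.3458] A 4.75 spin rad 0.0001 tool offset [0.1073 0.3621 0.0981] rows 7.8 F [ 0.6 -0.  -0.8] op 0.994
```

```bash
python3 -m crank '[{"offset":[0,0.0402,0.011],"spin":0},{"offset":[0,0.0402,0.011],"spin":0},{"offset":[0,0.0402,0.011],"spin":0},{"offset":[0,0.0402,0.011],"spin":0},{"offset":[0,0.0402,0.011],"spin":0},{"offset":[0,0.0402,0.011],"spin":0},{"offset":[0,0.0402,0.011],"spin":0},{"offset":[0,0.0402,0.011],"spin":0},{"offset":[0,0.0405,0.011],"spin":0},{"offset":[0,0,0],"spin":0},{"offset":[0,0,0],"spin":0}]'
python3 -m crank '[{"offset":[0.035,0,0],"spin":0},{"offset":[0.035,0,0],"spin":0},{"offset":[0.025,0,0],"spin":0},{"offset":[0.012,0,0],"spin":0},{"offset":[0,0,0],"spin":0},{"offset":[0,0,0],"spin":0}]'
python3 - <<'E'
from h import *
go((.5465,.0438),.0745,4.75)
E
```

```text
time_s: 56.95
position: [0.5469, 0.044, 0.3453]
tcp_rot: [[-0.004, -0.086, 0.996], [-0.0, 0.996, 0.086], [-1.0, 0.0, -0.004]]
force: [-0.5, 0.4, 0.4]
opening: 1.003
time_s: 57.55
position: [0.5477, 0.0423, 0.2403]
tcp_rot: [[0.0, -0.082, 0.997], [-0.0, 0.997, 0.082], [-1.0, -0.0, 0.0]]
force: [-0.6, -1.2, 0.1]
opening: 1.0
t 57.55 pos [0.5477 0.0423 0.2403] A 4.69 spin rad -0.0011 tool offset [ 0.0018  0.0016 -0.0011] rows 0.1 F [-0.6 -1.2  0.1] op 1.0
```

```bash
python3 -m crank '[{"offset":[0.001,0.0005,-0.001],"spin":0},{"offset":[0,0,0],"spin":0},{"offset":[0,0,0],"spin":0},{"offset":[0,0,0],"spin":0},{"offset":[0,0,0],"spin":0}]' 0.03
python3 -m crank '[{"offset":[-0.02,0,0],"spin":0},{"offset":[-0.035,0,0],"spin":0},{"offset":[-0.035,0,0],"spin":0},{"offset":[-0.035,0,0],"spin":0},{"offset":[0,0,0],"spin":0}]'
python3 - <<'E'
from h import *
go((.478,-.259),.0685,4.75)
E
```

```text
time_s: 58.05
position: [0.5463, 0.0436, 0.2394]
tcp_rot: [[0.0, -0.083, 0.997], [-0.0, 0.997, 0.083], [-1.0, -0.0, 0.0]]
force: [-2.7, -0.7, 0.8]
opening: 0.633
time_s: 58.55
position: [0.5477, 0.0436, 0.3684]
tcp_rot: [[0.01, -0.083, 0.996], [-0.001, 0.997, 0.083], [-1.0, -0.002, 0.01]]
force: [1.1, 0.2, -2.9]
opening: 0.612
t 58.55 pos [0.5477 0.0436 0.3684] A 4.77 spin rad 0.0004 tool offset [ 0.1359 -0.2958 -0.0945] rows 6.8 F [ 1.1  0.2 -2.9] op 0.612
```

```bash
python3 -m crank '[{"offset":[0,-0.037,-0.0116],"spin":0},{"offset":[0,-0.037,-0.0116],"spin":0},{"offset":[0,-0.037,-0.0116],"spin":0},{"offset":[0,-0.037,-0.0116],"spin":0},{"offset":[0,-0.037,-0.0116],"spin":0},{"offset":[0,-0.037,-0.0116],"spin":0},{"offset":[0,-0.037,-0.0116],"spin":0},{"offset":[0,-0.037,-0.0116],"spin":0},{"offset":[0,0,0],"spin":0},{"offset":[0,0,0],"spin":0}]'
python3 -m crank '[{"offset":[0.04,0,0],"spin":0},{"offset":[0.04,0,0],"spin":0},{"offset":[0.025,0,0],"spin":0},{"offset":[0.012,0,0],"spin":0},{"offset":[0.004,0,0],"spin":0},{"offset":[0,0,0],"spin":0},{"offset":[0,0,0],"spin":0}]'
```

```text
time_s: 59.55
position: [0.4776, -0.2596, 0.3625]
tcp_rot: [[-0.002, -0.08, 0.997], [0.003, 0.997, 0.08], [-1.0, 0.003, -0.002]]
force: [0.1, 0.6, -2.5]
opening: 0.614
time_s: 60.25
position: [0.479, -0.2592, 0.2442]
tcp_rot: [[0.002, -0.083, 0.997], [-0.002, 0.997, 0.083], [-1.0, -0.002, 0.002]]
force: [-0.0, -0.5, -1.4]
opening: 0.614
```

```bash
python3 -m crank '[{"offset":[0.003,0,0],"spin":0},{"offset":[0.0025,0,0],"spin":0},{"offset":[0,0,0],"spin":0},{"offset":[0,0,0],"spin":0}]'
python3 -m crank '[{"offset":[0.001,0,0],"spin":0},{"offset":[0.0005,0,0],"spin":0},{"offset":[0,0,0],"spin":0}]'
```

```text
time_s: 60.65
position: [0.4784, -0.2592, 0.2377]
tcp_rot: [[0.0, -0.083, 0.997], [-0.0, 0.997, 0.083], [-1.0, -0.0, 0.0]]
force: [1.2, -0.7, -2.5]
opening: 0.613
time_s: 60.95
position: [0.4784, -0.2591, 0.236]
tcp_rot: [[-0.0, -0.083, 0.997], [0.0, 0.997, 0.083], [-1.0, 0.0, -0.0]]
force: [-0.8, -0.4, -3.1]
opening: 0.615
```

```bash
python3 -m crank '[{"offset":[0.001,0,0],"spin":0},{"offset":[0.0005,0,0],"spin":0},{"offset":[0,0,0],"spin":0}]'
```

```text
time_s: 61.25
position: [0.4784, -0.2591, 0.2356]
tcp_rot: [[0.0, -0.083, 0.997], [-0.0, 0.997, 0.083], [-1.0, -0.0, 0.0]]
force: [-1.3, 0.1, 6.2]
opening: 0.618
```

Contact. Releasing and lifting, then going to the handle to push the tray home.

```bash
python3 -m crank '[{"offset":[0,0,0],"spin":0},{"offset":[0,0,0],"spin":0},{"offset":[0,0,0],"spin":0}]' 0.078
python3 -m crank '[{"offset":[-0.03,0,0],"spin":0},{"offset":[-0.04,0,0],"spin":0},{"offset":[-0.045,0,0],"spin":0},{"offset":[0,0,-0.02],"spin":0},{"offset":[0,0,-0.02],"spin":0},{"offset":[0,0,0],"spin":0}]' 0.08
python3 -m crank '[{"offset":[0,0,0],"spin":0.143},{"offset":[0,0,0],"spin":0.143},{"offset":[0,0,0],"spin":0.143},{"offset":[0,0,0],"spin":0.143},{"offset":[0,0,0],"spin":0.143},{"offset":[0,0,0],"spin":0.143},{"offset":[0,0,0],"spin":0.143},{"offset":[0,0,0],"spin":0.143},{"offset":[0,0,0],"spin":0.143},{"offset":[0,0,0],"spin":0.143},{"offset":[0,0,0],"spin":0.141},{"offset":[0,0,0],"spin":0}]' 0.0
python3 - <<'E'
from h import *
go(tray(-.125,0,.16),.048,-85.25,True)
find(["glass_beaker","ceramic_cup","steel_tumbler"],("scene",))
E
```

```text
time_s: 61.55
position: [0.4785, -0.2593, 0.2346]
tcp_rot: [[0.0, -0.083, 0.997], [-0.0, 0.997, 0.083], [-1.0, -0.0, 0.0]]
force: [-0.1, 0.7, 0.3]
opening: 0.804
time_s: 62.15
position: [0.4368, -0.262, 0.3497]
tcp_rot: [[-0.002, -0.082, 0.997], [0.001, 0.997, 0.082], [-1.0, 0.001, -0.002]]
force: [1.4, 0.4, -1.1]
opening: 0.917
time_s: 63.35
position: [0.4392, -0.2626, 0.3492]
tcp_rot: [[0.0, 0.997, 0.083], [0.0, 0.083, -0.997], [-1.0, 0.0, -0.0]]
force: [0.2, -0.6, 0.4]
opening: 0.017
t 63.35 pos [ 0.4392 -0.2626  0.3492] A -85.24 spin rad 0.0001 tool offset [ 0.1192  0.0056 -0.2273] rows 5.1 F [ 0.2 -0.6  0.4] op 0.017
scene glass_beaker 0.92 [174. 249.  27.  28.] med [ 0.49  -0.392  0.063] ztop 0.095 mid [ 0.481 -0.392] circ [ 0.481 -0.393] 0.024 ext [ 0.456 -0.416  0.013] [ 0.506 -0.368  0.095]
scene glass_beaker 0.28 [319. 314. 116. 142.] med [ 0.734 -0.014  0.161] ztop 0.214 mid [ 0.71  -0.012] circ [ 0.711 -0.012] 0.018 ext [ 0.476 -0.131  0.008] [0.817 0.108 0.214]
scene ceramic_cup 0.91 [442. 211.  27.  27.] med [0.336 0.323 0.049] ztop 0.081 mid [0.322 0.322] circ [0.322 0.323] 0.026 ext [0.294 0.297 0.003] [0.35  0.347 0.081]
scene ceramic_cup 0.77 [416. 324.  28.  36.] med [0.667 0.228 0.043] ztop 0.081 mid [0.671 0.227] circ [0.671 0.227] 0.026 ext [ 0.617  0.2   -0.001] [0.698 0.269 0.081]
scene ceramic_cup 0.65 [200. 249.  25.  28.] med [ 0.489 -0.327  0.059] ztop 0.088 mid [ 0.481 -0.326] circ [ 0.482 -0.326] 0.026 ext [ 0.455 -0.35   0.021] [ 0.509 -0.3    0.088]
scene steel_tumbler 0.69 [225. 250.  23.  29.] med [ 0.49  -0.257  0.069] ztop 0.1 mid [ 0.502 -0.257] circ [ 0.491 -0.254] 0.029 ext [ 0.453 -0.283  0.011] [ 0.508 -0.232  0.1  ]
```

```bash
python3 -m crank '[{"offset":[0,0,-0.045],"spin":0},{"offset":[0,0.002,-0.046],"spin":0},{"offset":[0,0.002,-0.046],"spin":0},{"offset":[0,0.0016,-0.045],"spin":0},{"offset":[0,0,-0.0453],"spin":0},{"offset":[0,0,0],"spin":0},{"offset":[0.04,0,0],"spin":0},{"offset":[0.04,0,0],"spin":0},{"offset":[0.038,0,0],"spin":0},{"offset":[0,0,0],"spin":0},{"offset":[0,0,0],"spin":0}]'
python3 -m crank '[{"offset":[0,0.006,0],"spin":0},{"offset":[0,0.006,0],"spin":0},{"offset":[0,0.004,0],"spin":0},{"offset":[0,0.004,0],"spin":0},{"offset":[0,0.006,0],"spin":0},{"offset":[0,0.01,0],"spin":0},{"offset":[0,0.01,0],"spin":0},{"offset":[0,0.01,0],"spin":0},{"offset":[0,0.01,0],"spin":0},{"offset":[0,0.01,0],"spin":0},{"offset":[0,0.01,0],"spin":0},{"offset":[0,0.01,0],"spin":0}]'
python3 - <<'E'
from h import *
go(tray(-.1065,0,0),.048,-85.25,True)
E
```

```text
time_s: 64.65
position: [0.4256, -0.036, 0.2313]
tcp_rot: [[-0.002, 0.997, 0.083], [0.001, 0.083, -0.997], [-1.0, -0.002, -0.001]]
force: [0.4, 0.5, -0.2]
opening: 0.007
time_s: 65.85
position: [0.5217, -0.0273, 0.2314]
tcp_rot: [[-0.001, 0.997, 0.083], [0.0, 0.083, -0.997], [-1.0, -0.001, -0.0]]
force: [-2.4, 1.9, 1.8]
opening: 0.006
t 65.85 pos [ 0.5217 -0.0273  0.2314] A -85.26 spin rad -0.0001 tool offset [0.0014 0.0824 0.0003] rows 1.6 F [-2.4  1.9  1.8] op 0.006
```

```bash
python3 -m crank '[{"offset":[0,0.01,0],"spin":0},{"offset":[0,0.01,0],"spin":0},{"offset":[0,0.01,0],"spin":0},{"offset":[0,0.01,0],"spin":0},{"offset":[0,0.01,0],"spin":0},{"offset":[0,0.01,0],"spin":0},{"offset":[0,0.006,0],"spin":0},{"offset":[0,0.004,0],"spin":0},{"offset":[0,0.004,0],"spin":0},{"offset":[0,0.003,0],"spin":0},{"offset":[0,0.002,0],"spin":0},{"offset":[0,0,0],"spin":0}]'
python3 -m crank '[{"offset":[0,0.002,0],"spin":0},{"offset":[0,0.002,0],"spin":0},{"offset":[0,0.002,0],"spin":0},{"offset":[0,0,0],"spin":0}]'
```

```text
time_s: 67.05
position: [0.6001, -0.0212, 0.2317]
tcp_rot: [[0.001, 0.997, 0.083], [-0.0, 0.083, -0.997], [-1.0, 0.001, 0.0]]
force: [-0.6, -0.1, -0.1]
opening: 0.005
time_s: 67.45
position: [0.6029, -0.0209, 0.2315]
tcp_rot: [[-0.01, 0.996, 0.084], [-0.0, 0.084, -0.996], [-1.0, -0.01, -0.0]]
force: [-10.3, -4.1, 7.7]
opening: 0.007
```

Against the stop again. Backing off, lifting clear and doing the final check.

```bash
python3 -m crank '[{"offset":[0,0.001,0],"spin":0},{"offset":[0,0,0],"spin":0},{"offset":[0,-0.02,0],"spin":0},{"offset":[0,-0.04,0],"spin":0},{"offset":[0,-0.04,0],"spin":0},{"offset":[-0.04,0,0],"spin":0},{"offset":[-0.05,0,0],"spin":0},{"offset":[-0.05,0,0],"spin":0},{"offset":[-0.04,0,0],"spin":0},{"offset":[0,0,0],"spin":0},{"offset":[0,0,0],"spin":0}]'
python3 -m crank '[{"offset":[0,-0.02,-0.04],"spin":0},{"offset":[0,-0.02,-0.045],"spin":0},{"offset":[0,0,-0.045],"spin":0},{"offset":[0,0,-0.045],"spin":0},{"offset":[0,0,-0.045],"spin":0},{"offset":[0,0,0],"spin":0},{"offset":[0,0,0],"spin":0}]'
python3 - <<'E'
from h import *
find(["glass_beaker","ceramic_cup","steel_tumbler","plunger_top"],("scene",))
p=bot.capture("top");P,u,v=pts(p)
m=(P[:,0]>.56)&(P[:,0]<.645)&(P[:,1]>-.08)&(P[:,1]<.04)&(P[:,2]>.055)&(P[:,2]<.072);Q=P[m];b=(Q-np.append(PL,0))[:,:2]@xs;print("bar",len(Q),rect(Q),np.percentile(b,[2,50,98]))
cv2.imwrite("pics/tf.png",p["pixels"])
p=bot.capture("scene");cv2.imwrite("pics/sf.png",p["pixels"])
find(["green_bottle","brush_stand","tweezers_case","pill_organiser","soap_dish","paste_carton"],("scene",))
E
```

```text
time_s: 68.55
position: [0.5074, -0.0287, 0.413]
tcp_rot: [[0.005, 0.997, 0.083], [-0.001, 0.083, -0.997], [-1.0, 0.005, 0.002]]
force: [0.5, -0.1, 0.0]
opening: 0.009
time_s: 69.25
position: [0.4484, 0.188, 0.4099]
tcp_rot: [[-0.003, 0.996, 0.086], [-0.001, 0.086, -0.996], [-1.0, -0.003, 0.001]]
force: [-0.4, -0.5, 0.8]
opening: 0.006
scene glass_beaker 0.35 [471. 322.  40.  53.] med [0.69  0.34  0.117] ztop 0.192 mid [0.676 0.35 ] circ [0.676 0.35 ] 0.011 ext [0.65  0.319 0.005] [0.707 0.375 0.192]
scene ceramic_cup 0.95 [443. 210.  25.  29.] med [0.333 0.321 0.05 ] ztop 0.081 mid [0.321 0.322] circ [0.35  0.311] 0.039 ext [0.293 0.296 0.006] [0.349 0.348 0.081]
scene ceramic_cup 0.74 [416. 327.  29.  32.] med [0.671 0.228 0.046] ztop 0.08 mid [0.671 0.228] circ [0.671 0.228] 0.026 ext [0.645 0.201 0.004] [0.698 0.252 0.08 ]
scene ceramic_cup 0.68 [384. 227.  61.  29.] med [0.366 0.16  0.022] ztop 0.028 mid [0.361 0.16 ] circ [0.362 0.16 ] 0.05 ext [ 0.33   0.081 -0.001] [0.394 0.239 0.028]
scene steel_tumbler 0.6 [226. 250.  21.  29.] med [ 0.492 -0.258  0.068] ztop 0.1 mid [ 0.48
[... 1579 characters left out ...]
029]
scene pill_organiser 0.49 [176. 335.  37.  42.] med [ 0.717 -0.35   0.014] ztop 0.134 mid [ 0.716 -0.354] circ [ 0.716 -0.354] 0.015 ext [ 0.673 -0.384  0.001] [ 0.747 -0.321  0.134]
scene soap_dish 0.62 [497. 229.  47.  41.] med [0.366 0.472 0.016] ztop 0.036 mid [0.357 0.476] circ [0.357 0.476] 0.027 ext [0.306 0.417 0.001] [0.407 0.538 0.036]
scene soap_dish 0.45 [383. 226.  63.  30.] med [0.365 0.16  0.021] ztop 0.029 mid [0.361 0.16 ] circ [0.361 0.161] 0.05 ext [ 0.327  0.079 -0.001] [0.394 0.239 0.029]
scene paste_carton 0.58 [122. 284.  35.  67.] med [ 0.573 -0.513  0.035] ztop 0.041 mid [ 0.564 -0.518] circ [ 0.566 -0.519] 0.051 ext [ 0.482 -0.538  0.001] [ 0.649 -0.498  0.041]
```

View pics/sf.png

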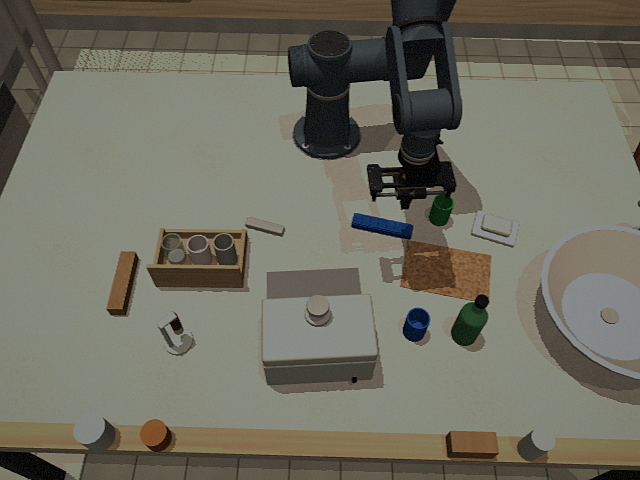

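View pics/tf.png

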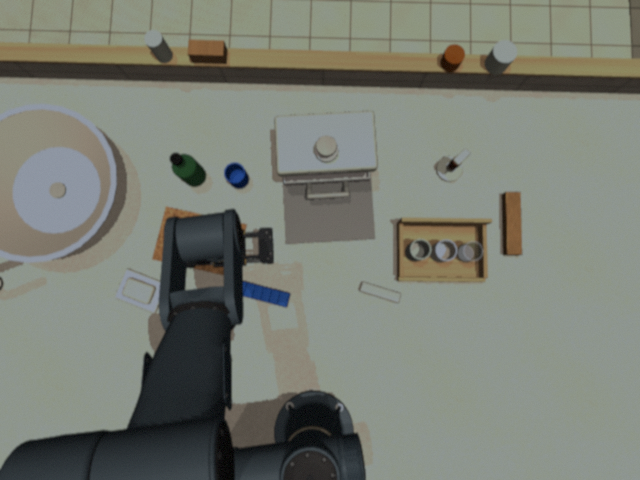

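The pictures show all three beakers upright in the niche at (172,248), (199,248) and (224,248) in the scene view. The tray is home with its handle at (327,190) in the top view, the plunger is up, and the arm is clear of everything.

```bash
python3 -c "
from rig import bot
print(bot.hand_in())"
```

```text
the job is handed in; nothing more can be done
None
```

The job is done and handed in at about 70 s of the 208 s limit; no verdict was reported. The glass beaker, ceramic cup and steel tumbler went through the steriliser in one load and now stand in the niche.

- **Loading and pressing:** I pulled the tray fully out, stood the three beakers in it and pushed it home until it met its stop, with about 13 N against the handle. I then pressed the plunger down with about 30 N; the camera showed its top at 0.196 m, which is the bottom of its travel.
- **Unloading:** With the tray home there was no room behind the handle for the gripper. I pressed the fingertips on top of the bar and dragged the tray out, then moved the beakers to the niche and pushed the empty tray home again.

**Last checks**
- **Beakers:** Both final pictures show all three upright in the niche. They stand at about y = -0.39, -0.33 and -0.26 m, and their heights fit standing on the niche floor.
- **Tray and plunger:** The tray handle measured within about 1 mm of the home position, and the plunger top was back up at 0.215 m.
- **Other things on the counter:** The bystanders measured within about 2 mm of where they started.
- **Disagreement:** In the final scene picture the network did not find the glass beaker or the ceramic cup in the niche; its hits under those names were other things. The picture itself, and the network's readings a few seconds earlier, showed both standing there.

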